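# Screw the loose objectives into their storage rails

### The arm

A 6-joint arm with a two-finger parallel gripper is mounted at the origin on a cart in front of the work surface, level with it; the furniture and walls round the work are solid. World frame = base frame: x ahead of the robot, y to its left, z up, the work surface at z = 0. Lengths are in m, angles in rad, forces in N, time in s.
With the tool pointing down it reaches from about 0.35 to 0.975 m from the base axis. Payload 4.9 kg.
Tool frame: the origin (TCP) lies at the very end of the fingers, on their centre line; the grasp point (between the pads) lies 19 mm behind it; x points along the fingers, z is the direction in which the jaws open and shut, and the axes are right-handed (so a half turn about x gives the same grasp; the last joint's range is limited). The gripper opens to 85 mm and grips with 20 to 120 N. Pads are 22 mm wide; open, the fingers measure 114 mm over their backs; the gripper's body (76 mm by 85 mm) begins 54 mm behind the grasp point. The pads swing forward as they close: fully open they stand 13 mm farther back than shut.
Start: joints at [-1.451, 0.053, 1.613, -0, 1.476, -0.119], TCP at [0.148, -0.607, 0.231] pointing down, gripper open.
Joint ranges: [-3.01, 3.01], [-1.01, 2.22], [0.06, 2.58], [-1.02, 4.17], [0.09, 2.62], [-3.14, 3.14]. Speed limits (rad/s): [2.57, 2.57, 3.14, 3.14, 3.14, 3.14].

### API

Orientations are given as a unit quaternion [w, x, y, z].
In Python, from plant import manip, vision, job gives the robot as it stands.
- The arm moves only by the tool servo_tool, never from a script. Its arguments are lists of equal length, an entry for each row: "twist": the turn, a rotation vector about the world's x, y, z in rad, a list of three; "xyz": the shift along the world's x, y, z in cm, a list of three; "fingers": the opening, from 0 (shut) to 1 (fully open). In form: {"twist": [[wx, wy, wz], ...], "xyz": [[x, y, z], ...], "fingers": [fingers, ...]}. A call has 1 to 8 rows; each row shifts and turns the commanded pose from where the row before left it; what a row does not reach is not made up. A row lasts 1/8 s, in which the tool goes at most 62.5 mm and 10.7 degrees, less where a joint would pass 70% of its speed; a pose out of reach is approached as far as the arm can. A call with a gripper value outside its range is refused whole. The fingers move at their own pace and stop on an object; the grip force is fixed at half the most. Time passes only in rows, so rows that do not move let the fingers close. It gives the time, the measured TCP pose, the force and the opening at its end, in the units of the state.
- manip.state(): the state, without advancing time (a new reading comes with each control period).
- vision.grab_frame(name): name is "side" or "top"; returns the picture (420x560x3 uint8, red, green, blue); there is no depth.
- vision.get_calibration(name): a dict with "camera_matrix" (3x3 intrinsics, pixels), "origin" and "orientation" of the camera in the world. Camera axes: x right, y up, looking along -z (the intrinsics and any distortion apply to the point x, -y, -z); pixel columns grow to the right and rows downward; lengths in m; the calibration is good to about 2 mm. A picture is of the moment at which its call begins. get_calibration takes no time and is no camera call.
- job.job_done(): hands the job in, once; it reports no verdict.
Trained networks look in the newest picture that a camera, given by its name, has taken for a name from the list of things; names that differ only in an ending like _2 or _b are one class to them, and where a whole thing is asked for, a point or a joint stands for the part that bears it (a point fixed in the world has none). Each returns a list of dicts, best first, with "score" (0 to 1); they miss things now and then, are a little off and sometimes report something else, mostly with a low value. They report only what shows in the picture. A call takes as long as a camera call.
- vision.spot_in(camera, label): "extent" ([centre column, centre row, width, height] in pixels, round what is visible of it).
The state is a dict: "time": time; "joint_pos": joint angles; "joint_vel": joint speeds; "joint_efforts": joint torques, N m; "tool_pos": TCP position; "tool_rot": TCP orientation; "contact_force": force on the tool from outside, world axes, zero at the start; "ft_torque": the same for the moment, N m; "gripper_width": opening from 0.0 (shut) to 1.0 (fully open).
Only numpy, scipy, OpenCV 4.12 (cv2) and the standard library are available. Lean on these libraries where they do the work, as an engineer would, in place of code of your own. Each camera call takes 0.05 s, during which the arm holds its last target.

### The job

Put away the objectives that stand on the bench: screw each short one into a free port of the rail with blue strips and each long one into a free port of the rail with yellow strips, one to a port. Do not cross-thread them: set each one upright on its port, turn it backward (anticlockwise from above) until the thread drops a step, then forward (clockwise) until it is fully home. Leave the jar, the small bottle and the tweezers where they are.

Things in the scene. Friction and masses are not known exactly. Their poses are not given: they have to be found in the camera images.
- short_a: short objective, for the blue rail: black knurled barrel 50 mm diameter, 32 mm tall, above a brass threaded stub 35 mm diameter, 15.4 mm long; 47.4 mm tall in all, 130 g, stands stub down. Origin: centre of the stub's lower end, z up. Three lugs round the stub's foot, out to 23.5 mm radius, hidden from above; their angle differs from piece to piece and is not told by the x and y axes. May be absent.
- short_b: second short objective, for the blue rail: black knurled barrel 50 mm diameter, 32 mm tall, above a brass threaded stub 35 mm diameter, 15.4 mm long; 47.4 mm tall in all, 130 g, stands stub down. Origin: centre of the stub's lower end, z up. Three lugs round the stub's foot, out to 23.5 mm radius, hidden from above; their angle differs from piece to piece and is not told by the x and y axes. May be absent.
- short_c: third short objective, for the blue rail: black knurled barrel 50 mm diameter, 32 mm tall, above a brass threaded stub 35 mm diameter, 15.4 mm long; 47.4 mm tall in all, 130 g, stands stub down. Origin: centre of the stub's lower end, z up. Three lugs round the stub's foot, out to 23.5 mm radius, hidden from above; their angle differs from piece to piece and is not told by the x and y axes. May be absent.
- long_a: long objective, for the yellow rail: black knurled barrel 50 mm diameter, 50 mm tall, above a brass threaded stub 35 mm diameter, 15.4 mm long; 65.4 mm tall in all, 130 g, stands stub down. Origin: centre of the stub's lower end, z up. Three lugs round the stub's foot, out to 23.5 mm radius, hidden from above; their angle differs from piece to piece and is not told by the x and y axes. May be absent.
- long_b: second long objective, for the yellow rail: black knurled barrel 50 mm diameter, 50 mm tall, above a brass threaded stub 35 mm diameter, 15.4 mm long; 65.4 mm tall in all, 130 g, stands stub down. Origin: centre of the stub's lower end, z up. Three lugs round the stub's foot, out to 23.5 mm radius, hidden from above; their angle differs from piece to piece and is not told by the x and y axes. May be absent.
- rail_blue: fixed grey rail for the short objectives, blue strips on its ends and front: 84 (x) x 255 (y) x 25 mm, origin centre of underside on the worktop, z up; three ports at y -82, 0 and +82 mm. Thread of all ports: right-handed, three starts; clockwise from above is forward. Angle of the starts unknown, differs by port.
- rail_yellow: fixed grey rail for the long objectives, yellow strips on its ends and front: 84 (x) x 255 (y) x 25 mm, origin centre of underside on the worktop, z up; three ports at y -82, 0 and +82 mm. Thread as on the blue rail. Play of the stub in the thread: 2 mm up and down, 2 mm sideways; no spring, it stays where it is let go.
- rail_blue_left (a point): centre of the blue rail's left port (y +82 mm in the rail's frame), at the height of the rail's top face; mouth 53 mm across. All ports, 1: set on, the lugs rest on sloping ridge tops, stub end 1 to 6 mm below the top face. Turned forward from there they jam on a blunt stop.
- rail_blue_mid (a point): centre of the blue rail's mid port (y 0 mm in the rail's frame), at the height of the rail's top face; mouth 53 mm across. 
- rail_blue_right (a point): centre of the blue rail's right port (y -82 mm in the rail's frame), at the height of the rail's top face; mouth 53 mm across. All ports, 2: turned backward, at most 120 degrees, it rises 3.2 mm per radian, then drops 6 to 8 mm into the thread start: stub end 8.4 to 10.2 mm below the top face. The window to drop is 30 degrees wide; a stop ends further backward turning.
- rail_yellow_left (a point): centre of the yellow rail's left port (y +82 mm in the rail's frame), at the height of the rail's top face; mouth 53 mm across. All ports, 3: after the drop 60 to 96 degrees forward, sinking 3.2 mm per radian, bring it home against a stop: stub end 13.8 mm below the top face, barrel 1.5 mm above it.
- rail_yellow_mid (a point): centre of the yellow rail's mid port (y 0 mm in the rail's frame), at the height of the rail's top face; mouth 53 mm across. 
- rail_yellow_right (a point): centre of the yellow rail's right port (y -82 mm in the rail's frame), at the height of the rail's top face; mouth 53 mm across. If a stub end is less than 7 mm below the top face the objective has not dropped yet.
- jar: white powder jar with ribbed lid, 62 mm diameter, 90 mm tall, origin at the centre of its foot; a bystander
- std_bottle: small white bottle with red cap, 44 mm diameter, 75 mm tall, origin at the centre of its foot; a bystander
- tweezers: steel tweezers lying flat, 130 mm long along their y, 6 mm high, origin at the middle of the underside; a bystander

How it is judged:
By the outcome, as a careful person would: the job done as asked, in the order asked, and still so for the second after the job is handed in, with the robot touching nothing.
Of short_a, short_b, short_c, long_a, long_b only 4 to 5 are there at a start; the rules pass over those that are not, and their reading is None.
At some moment in a run one of short_a, short_b, short_c may be knocked a few centimetres aside while the robot is not near it.
It also fails if it takes over 210 s, if anything falls off the work surface, if the arm or the gripper's body presses on something with over 40 N, if the wrist force passes 120 N, or if a joint passes its speed limit or range.

## Working session

There is one attempt and no reset: what is moved stays moved. The work goes in short steps, Python scripts to look and compute and a tool call to move; the robot and the scene stay as the last step left them, time stands still between calls to the robot, and variables do not carry over. Pictures are saved under pics/ and viewed, and the job is handed in when it is done.

Besides the shell and the picture viewer there is one more tool, called after "Request:" as a command line: name --argument value ..., lists and objects as JSON in quotes. servo_tool: Moves the arm, as the interface text tells. Its arguments: {"type":"object","properties":{"twist":{"type":"array","items":{"type":"array","items":{"type":"number"}}},"xyz":{"type":"array","items":{"type":"array","items":{"type":"number"}}},"fingers":{"type":"array","items":{"type":"number"}}},"required":["twist","xyz","fingers"]}

```bash
mkdir -p pics; ls
python3 - <<'E'
from plant import manip, vision, job
import cv2
s=manip.state()
for k,v in s.items(): print(k,v)
for n in ("top","side"):
    im=vision.grab_frame(n); cv2.imwrite(f"pics/{n}0.png",im[:,:,::-1])
    print(n,vision.get_calibration(n))
    for l in ["short_a","long_a","rail_blue","rail_yellow","jar","std_bottle","tweezers"]:
        print(l,[(round(d["score"],2),[round(float(x),1) for x in d["extent"]]) for d in vision.spot_in(n,l)])
print(manip.state()["time"])
E
```

```text
pics
time 0.0
joint_pos [-1.45097532e+00  5.33518096e-02  1.61427178e+00  2.32585539e-05
  1.47598779e+00 -1.18984840e-01]
joint_vel [-6.90364341e-04  1.50525049e-03  5.22120302e-04 -6.49415908e-05
  3.52203778e-04 -7.43731154e-04]
joint_efforts [ 5.34048650e-04 -3.93683302e+01 -3.70172238e+01 -9.22993377e-05
  7.24524551e-03 -1.15920867e-05]
tool_pos [ 0.14778167 -0.6066501   0.23007941]
tool_rot [ 0.55549979  0.43739093  0.55649801 -0.4363704 ]
contact_force [ 0.52191735 -0.85631153 -0.1139125 ]
ft_torque [-0.01069442  0.00673681 -0.0342454 ]
gripper_width 1.0013637611188748
top {'camera_matrix': array([[426.78636704,   0.        , 278.90508543],
       [  0.        , 426.78636704, 202.75974688],
       [  0.        ,   0.        ,   1.        ]]), 'origin': array([0.50107943, 0.0139703 , 0.95255594]), 'orientation': array([ 0.70768667,  0.04783342, -0.03775416, -0.70389357])}
short_a [(0.86, [249.1, 167.5, 24.1, 24.2]), (0.67, [324.0, 238.6, 22.3, 23.0]), (0.56, [319.1, 160.3, 22.9, 24.7])]
long_a [(0.82, [313.0, 195.9, 24.3, 27.5]), (0.74, [308.8, 291.8, 25.6, 28.1])]
rail_blue [
[... 195 characters left out ...]
, 119.7, 52.5])]
tweezers []
side {'camera_matrix': array([[543.86281691,   0.        , 277.70284606],
       [  0.        , 543.86281691, 208.38126255],
       [  0.        ,   0.        ,   1.        ]]), 'origin': array([ 0.56366257, -1.17723757,  0.90338901]), 'orientation': array([ 0.88541194,  0.46371666, -0.00246485, -0.03172493])}
short_a [(0.71, [308.9, 206.3, 13.5, 20.0])]
long_a [(0.85, [209.9, 238.9, 26.1, 24.1]), (0.77, [284.4, 229.4, 21.1, 17.4])]
rail_blue [(0.83, [264.9, 197.2, 40.5, 58.3])]
rail_yellow [(0.89, [219.9, 203.4, 38.9, 57.0])]
jar [(0.65, [331.6, 181.2, 24.0, 39.3])]
std_bottle [(0.58, [343.1, 218.6, 19.5, 28.0])]
tweezers [(0.27, [330.5, 180.7, 29.3, 40.3])]
0.8
```

View pics/top0.png

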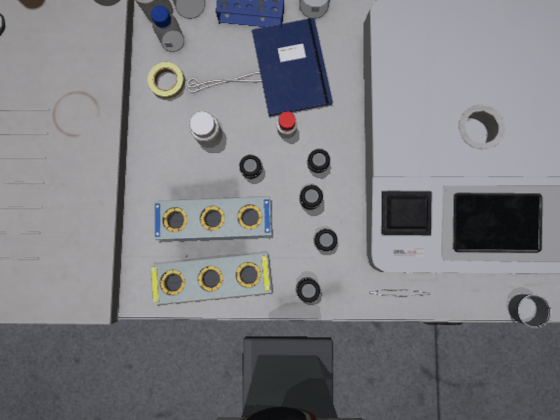

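View pics/side0.png

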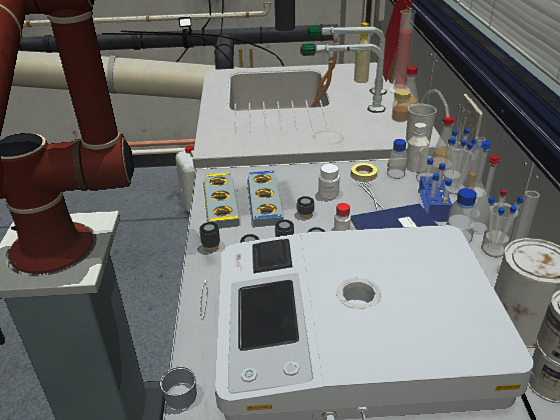

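```bash
cat > h.py <<'E'
from plant import manip, vision, job
import numpy as np, cv2
from scipy.spatial.transform import Rotation as R
from scipy.optimize import least_squares
def cam(n):
    c=vision.get_calibration(n); q=c["orientation"]
    return c["camera_matrix"],np.array(c["origin"]),R.from_quat([q[1],q[2],q[3],q[0]]).as_matrix()
def proj(n,P):
    K,o,M=cam(n); p=(np.atleast_2d(P)-o)@M; p=p*[1,-1,-1]; u=p@K.T; return u[:,:2]/u[:,2:]
def unproj(n,uv,z):
    K,o,M=cam(n); d=np.linalg.inv(K)@[uv[0],uv[1],1]; d=M@(d*[1,-1,-1]); return o+d*(z-o[2])/d[2]
a=np.linspace(0,2*np.pi,60)
def cyl(x,y,z0,z1,r):
    return np.vstack([np.c_[x+r*np.cos(a),y+r*np.sin(a),0*a+z] for z in(z0,z1)])
def bbox(p): lo,hi=p.min(0),p.max(0); return np.r_[(lo+hi)/2,hi-lo]
def locate(n,ext,z0,z1,r):
    x0=unproj(n,ext[:2],(z0+z1)/2)[:2]
    f=lambda x:(bbox(proj(n,cyl(x[0],x[1],z0,z1,r)))-ext)[:2]
    s=least_squares(f,x0,diff_step=1e-3); return s.x,bbox(proj(n,cyl(*s.x,z0,z1,r)))[2:]
def find(n="top"):
    im=vision.grab_frame(n)
    for l,h in(("short_a",.0474),("long_a",.0654)):
        for d in vision.spot_in(n,l):
            if d["score"]<.3: continue
            e=np.array(d["extent"]); x,w=locate(n,e,.0154,h,.025)
            print(l,round(d["score"],2),e.round(1),"xy",x.round(4),"pred wh",w.round(1))
    return im
def st():
    s=manip.state(); q=s["tool_rot"]; M=R.from_quat([q[1],q[2],q[3],q[0]]).as_matrix()
    print("t",round(s["time"],2),"tcp",s["tool_pos"].round(4),"F",s["contact_force"].round(1),"Tq",s["ft_torque"].round(2),"w",round(s["gripper_width"],3),"j",s["joint_pos"].round(2))
    print("x axis",M[:,0].round(4),"jaw",M[:,2].round(3),"jawdeg",np.degrees(np.arctan2(M[1,2],M[0,2])).round(1))
E
python3 - <<'E'
from h import *
im=find(); st()
c=cv2.resize(im[140:310,140:340],None,fx=4,fy=4,interpolation=cv2.INTER_CUBIC)
c=cv2.resize(c,(700,595)); cv2.imwrite("pics/top1.png",c[:,:,::-1])
find("side")
E
```

```text
short_a 0.95 [325.2 240.9  22.8  22.6] xy [ 0.5307 -0.072 ] pred wh [24.7 23.8]
short_a 0.63 [251.3 166.1  25.1  20.9] xy [0.6937 0.0883] pred wh [23.8 25.3]
short_a 0.63 [318.8 160.1  23.9  21.9] xy [ 0.7076 -0.0592] pred wh [23.9 25.5]
long_a 0.76 [308.6 291.1  26.8  30.5] xy [ 0.4264 -0.0354] pred wh [25.2 26.2]
long_a 0.68 [311.1 197.   29.9  24.6] xy [ 0.6242 -0.0412] pred wh [24.6 26.1]
long_a 0.68 [250.2 168.5  24.1  23.8] xy [0.6862 0.0896] pred wh [24.8 27.2]
t 0.95 tcp [ 0.1478 -0.6073  0.2313] F [-0.2  0.4 -0.9] Tq [-0.02 -0.01  0.01] w 1.003 j [-1.45  0.05  1.61  0.    1.48 -0.12]
x axis [ 0. -0. -1.] jaw [ 0.237 -0.972  0.   ] jawdeg -76.3
short_a 0.73 [306.5 205.8  14.7  24.1] xy [0.6971 0.0843] pred wh [17.8 19.3]
short_a 0.63 [315.4 229.7  14.2   5. ] xy [ 0.7091 -0.0293] pred wh [19. 21.]
short_a 0.41 [251.2 237.2  17.5   9.5] xy [ 0.5386 -0.0463] pred wh [19.7 21.4]
short_a 0.31 [264.6 200.2  36.4  55.2] xy [0.5804 0.1241] pred wh [17.8 18.9]
long_a 0.74 [208.8 236.7  25.3  27.7] xy [ 0.4288 -0.046 ] pred wh [21.1 27. ]
long_a 0.55 [285.4 227.8  16.8  18. ] xy [ 0.6301 -0.0257] pred wh [19.2 26.5]
long_a 0.31 [315.2 230.   15.2   2.6] xy [ 0.7069 -0.0425] pred wh [19.3 26.7]
```

View pics/top1.png

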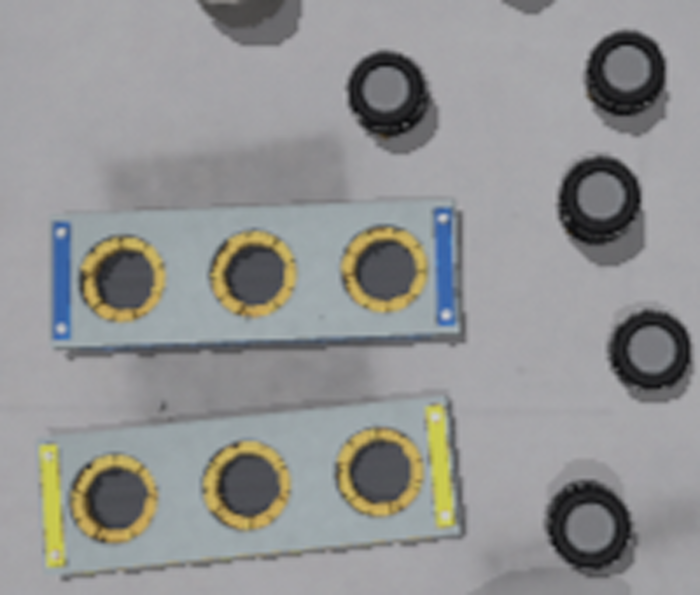

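```bash
cat >> h.py <<'E'
def sil(n,x,y,z0,z1,S=8):
    p=proj(n,cyl(x,y,z0,z1,.025)); h=cv2.convexHull(p.astype(np.float32)); m=cv2.moments(h); return np.array([m["m10"],m["m01"]])/m["m00"],m["m00"]
def barrels(im,dz=0.,verbose=True,roi=(225,140,350,318)):
    g=im.max(2); m=(g<70).astype(np.uint8); mm=np.zeros_like(m); x0,y0,x1,y1=roi; mm[y0:y1,x0:x1]=m[y0:y1,x0:x1]
    cs,_=cv2.findContours(mm,cv2.RETR_EXTERNAL,cv2.CHAIN_APPROX_NONE); out=[]
    for c in cs:
        h=cv2.convexHull(c); k=np.zeros_like(m); cv2.fillPoly(k,[h],1); M=cv2.moments(k,True)
        if not 250<M["m00"]<1000: continue
        u=np.array([M["m10"],M["m01"]])/M["m00"]; r=[]
        for H in(.0474,.0654):
            s=least_squares(lambda x:sil("top",x[0],x[1],.0154+dz,H+dz)[0]-u,unproj("top",u,.03+dz)[:2],diff_step=1e-3)
            r.append(s.x)
        out.append((u,r))
        print("px",u.round(1),"area",M["m00"],"short",r[0].round(4),"long",r[1].round(4),"parea",[round(sil("top",*r[i],.0154+dz,H+dz)[1]) for i,H in((0,.0474),(1,.0654))])
    return out
def rings(im,seeds):
    hsv=cv2.cvtColor(im,cv2.COLOR_RGB2HSV); m=((hsv[...,0]>12)&(hsv[...,0]<32)&(hsv[...,1]>70)).astype(np.uint8); o=[]
    for u,v in seeds:
        k=np.zeros_like(m); cv2.circle(k,(u,v),15,1,-1); k&=m
        pts=cv2.findNonZero(k); (cx,cy),rr=cv2.minEnclosingCircle(pts); h=cv2.convexHull(pts); q=np.zeros_like(m); cv2.fillPoly(q,[h],1); M=cv2.moments(q,True)
        c=np.array([M["m10"],M["m01"]])/M["m00"]; o.append(unproj("top",c,.025)[:2]); print(c.round(1),np.round(rr,1),o[-1].round(4))
    return np.array(o)
def railfit(P): # order left(+82),mid,right
    c=P.mean(0); d=(P[0]-P[2]); a=np.arctan2(d[1],d[0]); u=d/np.linalg.norm(d)
    print("spacing",np.linalg.norm(P[0]-P[1]).round(4),np.linalg.norm(P[1]-P[2]).round(4),"yaw deg",np.degrees(a).round(1)-90)
    for n,s in(("L",.082),("M",0),("R",-.082)): print(n,(c+s*u).round(4))
E
python3 - <<'E'
from h import *
im=vision.grab_frame("top")
barrels(im)
railfit(rings(im,[(175,219),(212,218),(250,217)]))
railfit(rings(im,[(173,282),(210,279),(248,275)]))
E
```

```text
px [307.7 289.9] area 470.0 short [ 0.4279 -0.0344] long [ 0.429  -0.0337] parea [480, 511]
px [325.5 239.8] area 405.0 short [ 0.5334 -0.0725] long [ 0.533  -0.0713] parea [463, 493]
px [310.7 197.1] area 457.0 short [ 0.6255 -0.0413] long [ 0.6239 -0.0406] parea [461, 500]
px [250.4 166.7] area 420.0 short [0.6924 0.0905] long [0.6901 0.0896] parea [471, 523]
px [318.4 160.7] area 427.0 short [ 0.7061 -0.0586] long [ 0.7037 -0.0577] parea [476, 530]
[174.7 219.2] 12.3 [0.5767 0.2553]
[212.  217.9] 12.2 [0.58   0.1736]
[249.4 216.4] 12.2 [0.5836 0.0918]
spacing 0.0818 0.0819 yaw deg 2.4000000000000057
L [0.5766 0.2555]
M [0.5801 0.1736]
R [0.5836 0.0917]
[172.1 282.1] 12.7 [0.4412 0.256 ]
[210.1 278.2] 12.5 [0.45   0.1744]
[248.  274.2] 12.4 [0.4591 0.0929]
spacing 0.082 0.082 yaw deg 6.299999999999997
L [0.4411 0.256 ]
M [0.4501 0.1744]
R [0.459  0.0929]
```

Request:
servo_tool --twist '[[0,0,0],[0,0,0],[0,0,0],[0,0,0],[0,0,0],[0,0,0],[0,0,0],[0,0,0]]' --xyz '[[2.3,4.8,0],[2.3,4.8,0],[2.3,4.8,0],[2.3,4.8,0],[2.3,4.8,0],[2.3,4.8,0],[2.3,4.8,0],[2.3,4.8,0]]' --fingers '[1,1,1,1,1,1,1,1]'

```text
time: 2.15
tool_pos: [0.3323, -0.2217, 0.2316]
tool_rot: [0.556, 0.437, 0.555, -0.437]
contact_force: [0.7, -0.1, 0.2]
gripper_width: 1.003
```

Request:
servo_tool --twist '[[0,0,0],[0,0,0],[0,0,0],[0,0,0],[0,0,0],[0,0,0],[0,0,0]]' --xyz '[[2.4,4.7,0],[2.4,4.7,0],[2.4,4.7,-3],[2.47,4.67,-3],[0,0,-5],[0,0,0],[0,0,0]]' --fingers '[1,1,1,1,1,1,1]'

```text
time: 3.02
tool_pos: [0.4293, -0.0362, 0.123]
tool_rot: [0.556, 0.437, 0.555, -0.437]
contact_force: [0.2, -0.2, -0.0]
gripper_width: 0.999
```

Run:
```python
from h import *
st()
for n in("top","side"):
    im=vision.grab_frame(n); s=(230,230,390,350) if n=="top" else (140,150,300,270)
    c=cv2.resize(im[s[1]:s[3],s[0]:s[2]],None,fx=4,fy=4,interpolation=cv2.INTER_CUBIC); cv2.imwrite(f"pics/{n}2.png",c[:,:,::-1])
```

```text
t 3.02 tcp [ 0.4293 -0.0362  0.123 ] F [ 0.2 -0.2 -0. ] Tq [-0.05 -0.01 -0.01] w 0.999 j [-0.26 -0.35  2.16 -0.    1.33  1.08]
x axis [ 1.9e-03 -6.0e-04 -1.0e+00] jaw [ 0.236 -0.972  0.001] jawdeg -76.4
```

View pics/side2.png

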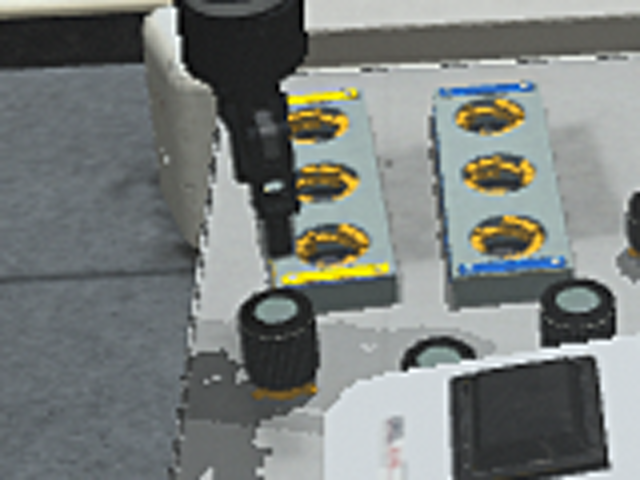

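Request:
servo_tool --twist '[[0,0,0],[0,0,0],[0,0,0],[0,0,0],[0,0,0],[0,0,0],[0,0,0],[0,0,0]]' --xyz '[[0,0.2,-4],[0,0,-4],[0,0,-2],[0,0,0],[0,0,0],[0,0,0],[0,0,0],[0,0,0]]' --fingers '[1,1,1,1,0,0,0,0]'

```text
time: 4.12
tool_pos: [0.4303, -0.0341, 0.0235]
tool_rot: [0.557, 0.437, 0.555, -0.436]
contact_force: [-0.5, -0.4, 6.9]
gripper_width: 0.573
```

Run:
```python
from h import *
st()
```

```text
t 4.12 tcp [ 0.4303 -0.0341  0.0235] F [-0.5 -0.4  6.9] Tq [-0.    0.21  0.  ] w 0.573 j [-0.25 -0.19  2.22 -0.    1.11  1.08]
x axis [ 0.0035 -0.0012 -1.    ] jaw [ 0.237 -0.972  0.002] jawdeg -76.3
```

Request:
servo_tool --twist '[[0,0,0],[0,0,0],[0,0,0],[0,0,0],[0,0,0],[0,0,0],[0,0,0],[0,0,0]]' --xyz '[[0,0,3],[0.2,4,2],[0.2,5,0],[0.2,5,0],[0.2,5,0],[0.2,5,0],[0.2,4.97,0],[0,0,0]]' --fingers '[0,0,0,0,0,0,0,0]'

```text
time: 5.12
tool_pos: [0.4405, 0.2589, 0.0719]
tool_rot: [0.557, 0.436, 0.557, -0.435]
contact_force: [-0.4, -0.9, -1.0]
gripper_width: 0.57
```

Run:
```python
from h import *
st()
for n in("top","side"):
    im=vision.grab_frame(n); s=(130,190,330,310) if n=="top" else (140,130,300,250)
    c=cv2.resize(im[s[1]:s[3],s[0]:s[2]],None,fx=4,fy=4,interpolation=cv2.INTER_CUBIC); cv2.imwrite(f"pics/{n}3.png",c[:,:,::-1])
```

```text
t 5.12 tcp [0.4405 0.2589 0.0719] F [-0.4 -0.9 -1. ] Tq [0.01 0.02 0.01] w 0.57 j [ 0.39 -0.06  2.01  0.    1.2   1.71]
x axis [ 9.e-04  8.e-04 -1.e+00] jaw [ 0.241 -0.971 -0.001] jawdeg -76.1
```

View pics/side3.png

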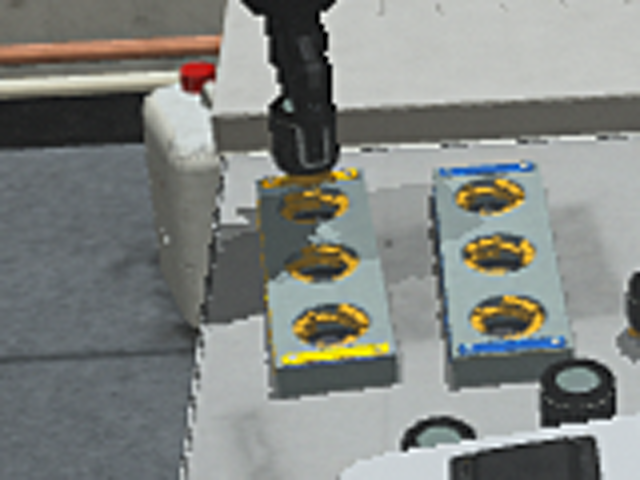

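View pics/top3.png

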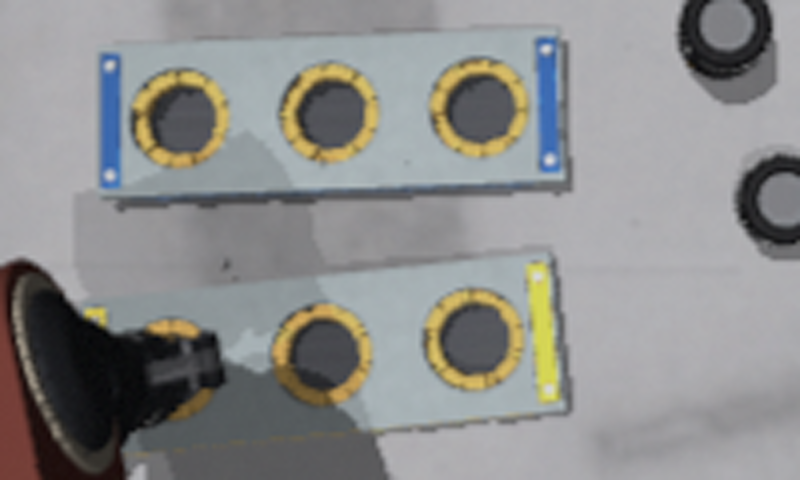

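Request:
servo_tool --twist '[[0,0,0],[0,0,0],[0,0,0],[0,0,0]]' --xyz '[[0.15,-0.28,0],[0,0,-2.2],[0,0,0],[0,0,0]]' --fingers '[0,0,0,0]'

```text
time: 5.72
tool_pos: [0.4424, 0.2527, 0.0497]
tool_rot: [0.556, 0.437, 0.556, -0.437]
contact_force: [0.8, 0.0, -1.3]
gripper_width: 0.57
```

Request:
servo_tool --twist '[[0,0,0],[0,0,0],[0,0,0],[0,0,0]]' --xyz '[[0,0.33,0],[0,0,-0.2],[0,0,-0.2],[0,0,0]]' --fingers '[0,0,0,0]'

```text
time: 6.22
tool_pos: [0.4421, 0.2568, 0.0454]
tool_rot: [0.556, 0.437, 0.556, -0.437]
contact_force: [1.4, 0.4, -0.7]
gripper_width: 0.573
```

Request:
servo_tool --twist '[[0,0,0],[0,0,0],[0,0,0],[0,0,0]]' --xyz '[[0,0,-0.1],[0,0,-0.1],[0,0,-0.1],[0,0,0]]' --fingers '[0,0,0,0]'

```text
time: 6.72
tool_pos: [0.4427, 0.257, 0.0445]
tool_rot: [0.556, 0.437, 0.556, -0.437]
contact_force: [-4.7, -2.3, 12.7]
gripper_width: 0.573
```

Request:
servo_tool --twist '[[0,0,0.17],[0,0,0.17],[0,0,0.17],[0,0,0]]' --xyz '[[0,0,0.05],[0,0,0.05],[0,0,0.05],[0,0,0]]' --fingers '[0,0,0,0]'

```text
time: 7.22
tool_pos: [0.4427, 0.2568, 0.0445]
tool_rot: [0.648, 0.283, 0.648, -0.283]
contact_force: [-1.4, -0.7, 4.4]
gripper_width: 0.573
```

Run:
```python
from h import *
st()
```

```text
t 7.22 tcp [0.4427 0.2568 0.0445] F [-1.4 -0.7  4.4] Tq [-0.14  0.02  0.01] w 0.573 j [ 0.38 -0.02  2.02 -0.    1.14  1.2 ]
x axis [ 1.4e-03  3.0e-04 -1.0e+00] jaw [ 0.679 -0.734  0.001] jawdeg -47.2
```

Request:
servo_tool --twist '[[0,0,0.17],[0,0,0.17],[0,0,0]]' --xyz '[[0,0,-0.1],[0,0,0],[0,0,0]]' --fingers '[0,0,0]'

```text
time: 7.6
tool_pos: [0.4441, 0.2568, 0.0455]
tool_rot: [0.688, 0.17, 0.685, -0.169]
contact_force: [-2.1, -3.7, 12.4]
gripper_width: 0.572
```

Run:
```python
from h import *
st()
```

```text
t 7.6 tcp [0.4441 0.2568 0.0455] F [-2.1 -3.7 12.4] Tq [-0.76  0.19  0.09] w 0.572 j [ 0.38 -0.02  2.02 -0.    1.14  0.86]
x axis [ 3.9e-03 -3.0e-04 -1.0e+00] jaw [ 0.885 -0.465  0.004] jawdeg -27.7
```

Request:
servo_tool --twist '[[0,0,0.17],[0,0,0.17],[0,0,0]]' --xyz '[[0,0,0.05],[0,0,0.05],[0,0,0]]' --fingers '[0,0,0]'

```text
time: 7.98
tool_pos: [0.4442, 0.257, 0.0457]
tool_rot: [0.707, 0.051, 0.704, -0.051]
contact_force: [0.8, -1.0, 6.7]
gripper_width: 0.574
```

Run:
```python
from h import *
st()
```

```text
t 7.97 tcp [0.4442 0.257  0.0457] F [ 0.8 -1.   6.7] Tq [-0.15 -0.34 -0.04] w 0.574 j [ 0.38 -0.02  2.02 -0.    1.14  0.52]
x axis [ 4.8e-03  8.0e-04 -1.0e+00] jaw [ 0.99  -0.144  0.005] jawdeg -8.3
```

Request:
servo_tool --twist '[[0,0,0.17],[0,0,0.17],[0,0,0]]' --xyz '[[0,0,0],[0,0,0],[0,0,0]]' --fingers '[0,0,0]'

```text
time: 8.35
tool_pos: [0.4415, 0.2565, 0.0432]
tool_rot: [0.703, -0.068, 0.704, 0.068]
contact_force: [0.8, 0.1, -1.5]
gripper_width: 0.574
```

Run:
```python
from h import *
st()
```

```text
t 8.35 tcp [0.4415 0.2565 0.0432] F [ 0.8  0.1 -1.5] Tq [ 0.04 -0.02  0.  ] w 0.574 j [ 0.38 -0.02  2.02  0.    1.14  0.19]
x axis [-1.e-03 -2.e-04 -1.e+00] jaw [ 0.981  0.193 -0.001] jawdeg 11.1
```

Request:
servo_tool --twist '[[0,0,0],[0,0,0],[0,0,0],[0,0,0]]' --xyz '[[0,0,-0.2],[0,0,-0.2],[0,0,-0.1],[0,0,0]]' --fingers '[0,0,0,0]'

```text
time: 8.85
tool_pos: [0.4419, 0.2567, 0.0393]
tool_rot: [0.703, -0.07, 0.704, 0.07]
contact_force: [-4.0, -1.8, 5.0]
gripper_width: 0.571
```

Run:
```python
from h import *
st()
```

```text
t 8.85 tcp [0.4419 0.2567 0.0393] F [-4.  -1.8  5. ] Tq [-0.27  0.62 -0.09] w 0.571 j [ 0.38 -0.01  2.02  0.    1.13  0.18]
x axis [-8.e-04 -2.e-04 -1.e+00] jaw [ 0.981  0.196 -0.001] jawdeg 11.3
```

Request:
servo_tool --twist '[[0,0,-0.17],[0,0,-0.17],[0,0,-0.17],[0,0,-0.17],[0,0,0]]' --xyz '[[0,0,-0.05],[0,0,-0.05],[0,0,-0.05],[0,0,-0.05],[0,0,0]]' --fingers '[0,0,0,0,0]'

```text
time: 9.48
tool_pos: [0.4426, 0.2569, 0.0372]
tool_rot: [0.687, 0.169, 0.686, -0.168]
contact_force: [0.6, 0.6, 2.2]
gripper_width: 0.576
```

Run:
```python
from h import *
st()
```

```text
t 9.47 tcp [0.4426 0.2569 0.0372] F [0.6 0.6 2.2] Tq [ 0.05 -0.09 -0.02] w 0.576 j [ 0.38 -0.01  2.02  0.    1.13  0.86]
x axis [ 1.3e-03  7.0e-04 -1.0e+00] jaw [ 0.887 -0.462  0.001] jawdeg -27.5
```

Request:
servo_tool --twist '[[0,0,-0.17],[0,0,-0.17],[0,0,-0.17],[0,0,-0.17],[0,0,0]]' --xyz '[[0,0,-0.05],[0,0,-0.05],[0,0,-0.05],[0,0,-0.05],[0,0,0]]' --fingers '[0,0,0,0,0]'

```text
time: 10.1
tool_pos: [0.4424, 0.2568, 0.0351]
tool_rot: [0.592, 0.387, 0.592, -0.387]
contact_force: [0.7, 0.4, 2.6]
gripper_width: 0.571
```

Run:
```python
from h import *
st()
```

```text
t 10.1 tcp [0.4424 0.2568 0.0351] F [0.7 0.4 2.6] Tq [ 0.01 -0.07  0.01] w 0.571 j [ 0.38 -0.01  2.02 -0.    1.12  1.54]
x axis [ 9.e-04  2.e-04 -1.e+00] jaw [ 0.401 -0.916  0.   ] jawdeg -66.3
```

Request:
servo_tool --twist '[[0,0,-0.1],[0,0,-0.1],[0,0,-0.1],[0,0,0]]' --xyz '[[0,0,-0.03],[0,0,-0.03],[0,0,-0.03],[0,0,0]]' --fingers '[0,0,0,0]'

```text
time: 10.6
tool_pos: [0.4436, 0.2559, 0.0345]
tool_rot: [0.53, 0.47, 0.527, -0.47]
contact_force: [3.0, -4.5, 1.5]
gripper_width: 0.571
```

Run:
```python
from h import *
st()
```

```text
t 10.6 tcp [0.4436 0.2559 0.0345] F [ 3.  -4.5  1.5] Tq [-0.8  -1.01  1.1 ] w 0.571 j [ 0.38 -0.01  2.02 -0.    1.12  1.84]
x axis [ 0.0041 -0.0024 -1.    ] jaw [ 0.117 -0.993  0.003] jawdeg -83.3
```

Request:
servo_tool --twist '[[0,0,-0.1],[0,0,0.05],[0,0,0],[0,0,0],[0,0,0],[0,0,0],[0,0,0],[0,0,0]]' --xyz '[[0,0,0],[0,0,0],[0,0,0],[0,0,0],[0,0,2],[0,0,5],[3,-5,3],[3,-5,0]]' --fingers '[0,0,0.8,0.8,0.8,0.8,1,1]'

```text
time: 11.6
tool_pos: [0.5029, 0.1591, 0.1361]
tool_rot: [0.516, 0.486, 0.514, -0.482]
contact_force: [0.6, 0.6, -0.2]
gripper_width: 1.001
```

Run:
```python
from h import *
st()
```

```text
t 11.6 tcp [0.5029 0.1591 0.1361] F [ 0.6  0.6 -0.2] Tq [ 0.04 -0.02 -0.01] w 1.001 j [ 0.16 -0.11  1.93  0.    1.31  1.67]
x axis [ 0.0062  0.0018 -1.    ] jaw [ 0.062 -0.998 -0.001] jawdeg -86.4
```

Request:
servo_tool --twist '[[0,0,0],[0,0,0],[0,0,0],[0,0,0],[0,0,0],[0,0,0]]' --xyz '[[3,-5,0],[3,-5,0],[3,-5,0],[3,-4.9,0],[0,0,-2.5],[0,0,0]]' --fingers '[1,1,1,1,1,1]'

```text
time: 12.35
tool_pos: [0.6185, -0.0399, 0.1043]
tool_rot: [0.512, 0.484, 0.516, -0.486]
contact_force: [-0.6, -0.2, -0.9]
gripper_width: 1.0
```

Run:
```python
from h import *
st()
im=vision.grab_frame("top"); barrels(im,roi=(140,140,350,318))
cv2.imwrite("pics/top4.png",cv2.resize(im[100:320,120:400],None,fx=2.5,fy=2.5)[:,:,::-1])
im=vision.grab_frame("side")
c=cv2.resize(im[130:270,160:360],None,fx=4,fy=4,interpolation=cv2.INTER_CUBIC); cv2.imwrite("pics/side4.png",c[:,:,::-1])
```

```text
t 12.35 tcp [ 0.6185 -0.0399  0.1043] F [-0.6 -0.2 -0.9] Tq [-0.01  0.01  0.03] w 1.0 j [-0.18  0.15  1.73  0.    1.27  1.33]
x axis [-0.0063  0.0018 -1.    ] jaw [ 0.058 -0.998 -0.002] jawdeg -86.7
px [168.4 283.3] area 543.0 short [0.4392 0.2614] long [0.4399 0.2585] parea [535, 603]
px [344.1 291.2] area 272.0 short [ 0.4257 -0.1112] long [ 0.4267 -0.1096] parea [505, 549]
px [338.7 254.9] area 319.0 short [ 0.5016 -0.1005] long [ 0.5016 -0.099 ] parea [478, 514]
px [286.8 245.4] area 254.0 short [0.5207 0.01  ] long [0.5203 0.01  ] parea [442, 460]
px [250.4 166.6] area 416.0 short [0.6925 0.0904] long [0.6903 0.0895] parea [471, 523]
```

View pics/side4.png

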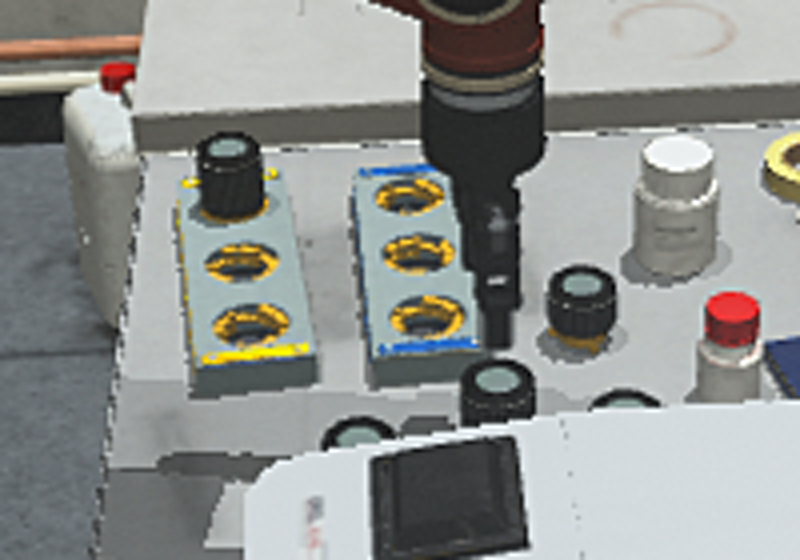

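View pics/top4.png

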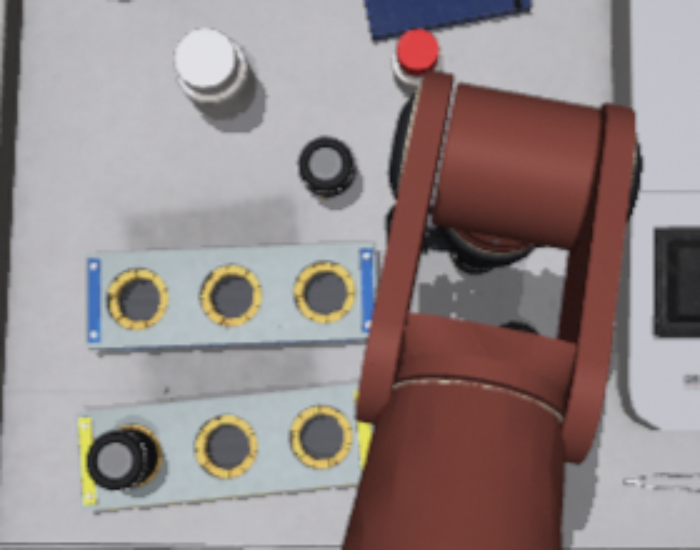

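Request:
servo_tool --twist '[[0,0,0],[0,0,0],[0,0,0]]' --xyz '[[0.1,0,0],[0,0,0],[0,0,0]]' --fingers '[1,1,1]'

```text
time: 12.82
tool_pos: [0.6218, -0.0397, 0.1081]
tool_rot: [0.515, 0.485, 0.514, -0.485]
contact_force: [-0.1, -0.0, 0.5]
gripper_width: 0.997
```

Descend 8.5 cm to z≈0.0235 and grip.

Request:
servo_tool --twist '[[0,0,0],[0,0,0],[0,0,0],[0,0,0],[0,0,0],[0,0,0],[0,0,0],[0,0,0]]' --xyz '[[0.2,-0.1,-4],[0,0,-3.5],[0,0,-1],[0,0,0],[0,0,0],[0,0,0],[0,0,0],[0,0,0]]' --fingers '[1,1,1,1,0,0,0,0]'

```text
time: 13.82
tool_pos: [0.6251, -0.0413, 0.0245]
tool_rot: [0.515, 0.486, 0.513, -0.484]
contact_force: [-0.4, -1.2, 6.5]
gripper_width: 0.572
```

Request:
servo_tool --twist '[[0,0,0],[0,0,0],[0,0,0],[0,0,0],[0,0,0],[0,0,0],[0,0,0],[0,0,0]]' --xyz '[[0,0,3],[-2.4,3.65,2],[-3,3.6,0],[-3,3.6,0],[-3,3.6,0],[-3,3.6,0],[-3,3.6,0],[0,0,0]]' --fingers '[0,0,0,0,0,0,0,0]'

```text
time: 14.82
tool_pos: [0.4472, 0.177, 0.0717]
tool_rot: [0.515, 0.484, 0.516, -0.484]
contact_force: [0.4, 0.2, -1.0]
gripper_width: 0.574
```

Request:
servo_tool --twist '[[0,0,0],[0,0,0],[0,0,0]]' --xyz '[[0,0,-1.5],[0,0,0],[0,0,0]]' --fingers '[0,0,0]'

```text
time: 15.2
tool_pos: [0.4499, 0.1747, 0.057]
tool_rot: [0.514, 0.485, 0.514, -0.486]
contact_force: [-0.1, -0.4, -0.9]
gripper_width: 0.572
```

Request:
servo_tool --twist '[[0,0,0],[0,0,0],[0,0,0],[0,0,0]]' --xyz '[[0.15,0.05,-0.7],[0,0,-0.2],[0,0,-0.2],[0,0,0]]' --fingers '[0,0,0,0]'

```text
time: 15.7
tool_pos: [0.4514, 0.1759, 0.0471]
tool_rot: [0.515, 0.485, 0.514, -0.485]
contact_force: [-1.5, -1.0, 3.5]
gripper_width: 0.571
```

Request:
servo_tool --twist '[[0,0,0],[0,0,0.17],[0,0,0.17],[0,0,0]]' --xyz '[[0,0,-0.1],[0,0,0.05],[0,0,0.05],[0,0,0]]' --fingers '[0,0,0,0]'

```text
time: 16.2
tool_pos: [0.4512, 0.1761, 0.0464]
tool_rot: [0.589, 0.392, 0.589, -0.391]
contact_force: [-0.2, 0.4, -1.2]
gripper_width: 0.57
```

Run:
```python
from h import *
st()
```

```text
t 16.2 tcp [0.4512 0.1761 0.0464] F [-0.2  0.4 -1.2] Tq [ 0.02 -0.03  0.03] w 0.57 j [ 0.22 -0.09  2.08  0.    1.15  1.39]
x axis [ 3.e-04  2.e-04 -1.e+00] jaw [ 0.387 -0.922 -0.   ] jawdeg -67.3
```

Request:
servo_tool --twist '[[0,0,0],[0,0,0],[0,0,0]]' --xyz '[[0,0,-0.2],[0,0,-0.2],[0,0,0]]' --fingers '[0,0,0]'

```text
time: 16.58
tool_pos: [0.4506, 0.1758, 0.0419]
tool_rot: [0.589, 0.391, 0.589, -0.392]
contact_force: [0.6, -1.4, -1.3]
gripper_width: 0.574
```

Request:
servo_tool --twist '[[0,0,0],[0,0,0],[0,0,0]]' --xyz '[[0,0,-0.2],[0,0,-0.1],[0,0,0]]' --fingers '[0,0,0]'

```text
time: 16.95
tool_pos: [0.451, 0.1758, 0.0401]
tool_rot: [0.589, 0.391, 0.589, -0.391]
contact_force: [-3.6, -3.4, 5.3]
gripper_width: 0.576
```

Request:
servo_tool --twist '[[0,0,-0.17],[0,0,-0.17],[0,0,-0.17],[0,0,-0.17],[0,0,-0.17],[0,0,-0.17],[0,0,0]]' --xyz '[[0,0,-0.05],[0,0,-0.05],[0,0,-0.05],[0,0,-0.05],[0,0,-0.05],[0,0,-0.05],[0,0,0]]' --fingers '[0,0,0,0,0,0,0]'

```text
time: 17.82
tool_pos: [0.4506, 0.1756, 0.0368]
tool_rot: [-0.323, -0.628, -0.323, 0.63]
contact_force: [-4.5, -3.4, 4.5]
gripper_width: 0.571
```

Run:
```python
from h import *
st()
```

```text
t 17.82 tcp [0.4506 0.1756 0.0368] F [-4.5 -3.4  4.5] Tq [-0.63  0.67 -0.12] w 0.571 j [ 0.22 -0.08  2.09 -0.    1.13  2.41]
x axis [-0.0017 -0.0012 -1.    ] jaw [-0.583 -0.813  0.002] jawdeg -125.7
```

Request:
servo_tool --twist '[[0,0,-0.12],[0,0,-0.12],[0,0,-0.1],[0,0,0]]' --xyz '[[0,0,-0.04],[0,0,-0.04],[0,0,-0.03],[0,0,0]]' --fingers '[0,0,0,0]'

```text
time: 18.32
tool_pos: [0.4505, 0.1743, 0.0358]
tool_rot: [-0.215, -0.673, -0.212, 0.675]
contact_force: [-3.7, -6.8, 6.3]
gripper_width: 0.57
```

Run:
```python
from h import *
st()
```

```text
t 18.32 tcp [0.4505 0.1743 0.0358] F [-3.7 -6.8  6.3] Tq [-1.37  0.94  1.29] w 0.57 j [ 0.22 -0.07  2.09 -0.01  1.13  2.75]
x axis [-0.0022 -0.0053 -1.    ] jaw [-0.817 -0.576  0.005] jawdeg -144.8
```

Request:
servo_tool --twist '[[0,0,-0.08],[0,0,0.04],[0,0,0],[0,0,0],[0,0,0],[0,0,0],[0,0,0.17],[0,0,0.17]]' --xyz '[[0,0,0],[0,0,0],[0,0,0],[0,0,0],[0,0,2],[0,0,5],[1,-3,3],[1.5,-4.5,0]]' --fingers '[0,0,0.8,0.8,0.8,0.8,1,1]'

```text
time: 19.32
tool_pos: [0.4788, 0.1014, 0.1395]
tool_rot: [0.314, 0.637, 0.312, -0.631]
contact_force: [0.3, 0.3, -0.6]
gripper_width: 0.996
```

Request:
servo_tool --twist '[[0,0,0.17],[0,0,0.17],[0,0,0.17],[0,0,0.17],[0,0,0.17],[0,0,0]]' --xyz '[[1.5,-4.5,0],[1.5,-4.5,0],[1.5,-4.5,-1],[1.3,-3.8,-1],[0,0,0],[0,0,0]]' --fingers '[1,1,1,1,1,1]'

```text
time: 20.08
tool_pos: [0.5343, -0.0722, 0.1152]
tool_rot: [0.544, 0.452, 0.544, -0.451]
contact_force: [1.3, -0.3, -0.4]
gripper_width: 1.002
```

Run:
```python
from h import *
st()
im=vision.grab_frame("top"); barrels(im,roi=(140,140,350,318))
cv2.imwrite("pics/top5.png",cv2.resize(im[100:320,120:400],None,fx=2.5,fy=2.5)[:,:,::-1])
im=vision.grab_frame("side")
c=cv2.resize(im[130:270,160:360],None,fx=4,fy=4,interpolation=cv2.INTER_CUBIC); cv2.imwrite("pics/side5.png",c[:,:,::-1])
```

```text
t 20.07 tcp [ 0.5343 -0.0722  0.1152] F [ 1.3 -0.3 -0.4] Tq [ 0.05  0.01 -0.  ] w 1.002 j [-0.27 -0.05  1.92  0.    1.28  1.11]
x axis [ 0.e+00  6.e-04 -1.e+00] jaw [ 0.185 -0.983 -0.001] jawdeg -79.4
px [168.6 283.3] area 549.0 short [0.4392 0.2612] long [0.4399 0.2583] parea [535, 603]
px [207.1 279. ] area 521.0 short [0.4489 0.1792] long [0.4495 0.1771] parea [504, 553]
px [329.9 249. ] area 403.0 short [ 0.5139 -0.0818] long [ 0.5137 -0.0805] parea [468, 500]
px [250.4 166.7] area 420.0 short [0.6924 0.0905] long [0.6901 0.0896] parea [471, 523]
px [318.3 160.7] area 419.0 short [ 0.7062 -0.0584] long [ 0.7037 -0.0575] parea [476, 530]
```

View pics/side5.png

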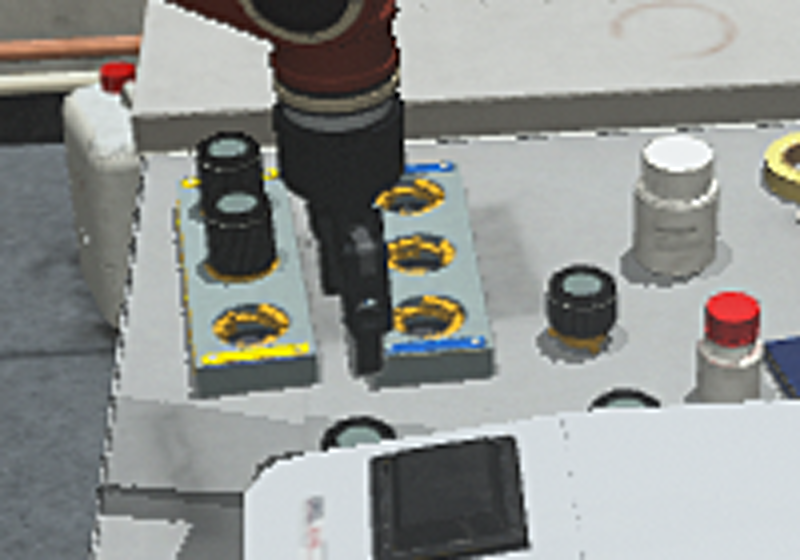

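View pics/top5.png

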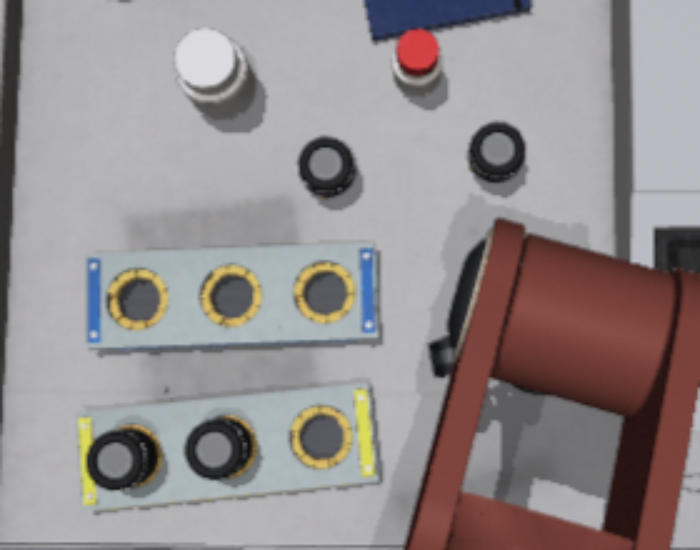

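Request:
servo_tool --twist '[[0,0,0],[0,0,0],[0,0,0],[0,0,0],[0,0,0]]' --xyz '[[0,0,-4],[0,0,-4],[0,0,-1],[0,0,0],[0,0,0]]' --fingers '[1,1,1,1,1]'

```text
time: 20.8
tool_pos: [0.5357, -0.0723, 0.0275]
tool_rot: [0.546, 0.451, 0.544, -0.45]
contact_force: [0.9, 0.4, 0.4]
gripper_width: 0.999
```

Request:
servo_tool --twist '[[0,0,0],[0,0,0],[0,0,0],[0,0,0],[0,0,0],[0,0,0]]' --xyz '[[-0.1,0,-0.8],[0,0,0],[0,0,0],[0,0,0],[0,0,0],[0,0,0]]' --fingers '[1,0,0,0,0,0]'

```text
time: 21.55
tool_pos: [0.5337, -0.0722, 0.018]
tool_rot: [0.545, 0.451, 0.544, -0.45]
contact_force: [0.2, -0.5, 2.7]
gripper_width: 0.566
```

Run:
```python
from h import *
st()
```

```text
t 21.55 tcp [ 0.5337 -0.0722  0.018 ] F [ 0.2 -0.5  2.7] Tq [-0.06 -0.01 -0.02] w 0.566 j [-0.27  0.08  1.97 -0.    1.09  1.11]
x axis [ 1.2e-03 -4.0e-04 -1.0e+00] jaw [ 0.188 -0.982  0.001] jawdeg -79.2
```

Request:
servo_tool --twist '[[0,0,0],[0,0,0],[0,0,0],[0,0,0],[0,0,0],[0,0,0],[0,0,0],[0,0,0]]' --xyz '[[0,0,3],[0.6,3.5,2],[0.6,5,0],[0.6,5,0],[0.6,5,0],[0.6,5,0],[0.6,5,0],[0.6,4.37,0]]' --fingers '[0,0,0,0,0,0,0,0]'

```text
time: 22.55
tool_pos: [0.574, 0.2583, 0.066]
tool_rot: [0.545, 0.45, 0.546, -0.451]
contact_force: [0.2, -0.5, -1.6]
gripper_width: 0.567
```

Request:
servo_tool --twist '[[0,0,0],[0,0,0],[0,0,0],[0,0,0]]' --xyz '[[0,0,-1],[0,0,-0.5],[0,0,0],[0,0,0]]' --fingers '[0,0,0,0]'

```text
time: 23.05
tool_pos: [0.5751, 0.2556, 0.0523]
tool_rot: [0.545, 0.451, 0.545, -0.451]
contact_force: [0.7, 0.3, -1.6]
gripper_width: 0.573
```

Request:
servo_tool --twist '[[0,0,0],[0,0,0],[0,0,0],[0,0,0],[0,0,0]]' --xyz '[[0.15,0.1,-0.6],[0,0,-0.4],[0,0,-0.2],[0,0,-0.2],[0,0,0]]' --fingers '[0,0,0,0,0]'

```text
time: 23.68
tool_pos: [0.5769, 0.2577, 0.0396]
tool_rot: [0.545, 0.451, 0.545, -0.451]
contact_force: [-2.5, -1.5, 4.9]
gripper_width: 0.567
```

Request:
servo_tool --twist '[[0,0,0.17],[0,0,0.17],[0,0,0]]' --xyz '[[0,0,0],[0,0,0.05],[0,0,0]]' --fingers '[0,0,0]'

```text
time: 24.05
tool_pos: [0.5782, 0.2579, 0.0404]
tool_rot: [0.614, 0.353, 0.612, -0.352]
contact_force: [1.0, -2.0, 4.8]
gripper_width: 0.567
```

Run:
```python
from h import *
st()
```

```text
t 24.05 tcp [0.5782 0.2579 0.0404] F [ 1.  -2.   4.8] Tq [-0.29 -0.19  0.08] w 0.567 j [ 0.3   0.25  1.73 -0.    1.16  1.35]
x axis [ 3.8e-03  7.0e-04 -1.0e+00] jaw [ 0.503 -0.864  0.001] jawdeg -59.8
```

Request:
servo_tool --twist '[[0,0,0.17],[0,0,0.17],[0,0,0]]' --xyz '[[0,0,0.04],[0,0,0.04],[0,0,0]]' --fingers '[0,0,0]'

```text
time: 24.42
tool_pos: [0.577, 0.2576, 0.0396]
tool_rot: [0.664, 0.245, 0.663, -0.244]
contact_force: [1.9, -2.8, 0.4]
gripper_width: 0.563
```

Run:
```python
from h import *
st()
```

```text
t 24.43 tcp [0.577  0.2576 0.0396] F [ 1.9 -2.8  0.4] Tq [-0.21 -0.33  0.07] w 0.563 j [ 0.3   0.25  1.73 -0.    1.16  1.01]
x axis [ 1.e-03 -2.e-04 -1.e+00] jaw [ 0.761 -0.649  0.001] jawdeg -40.5
```

Request:
servo_tool --twist '[[0,0,0],[0,0,0],[0,0,0]]' --xyz '[[0,0,-0.2],[0,0,-0.1],[0,0,0]]' --fingers '[0,0,0]'

```text
time: 24.8
tool_pos: [0.5768, 0.2573, 0.0365]
tool_rot: [0.664, 0.243, 0.664, -0.244]
contact_force: [2.9, -3.8, 0.2]
gripper_width: 0.563
```

Run:
```python
from h import *
st()
```

```text
t 24.8 tcp [0.5768 0.2573 0.0365] F [ 2.9 -3.8  0.2] Tq [-0.72 -0.42  0.04] w 0.563 j [ 0.3   0.26  1.73 -0.    1.15  1.01]
x axis [ 3.e-04 -8.e-04 -1.e+00] jaw [ 0.763 -0.646  0.001] jawdeg -40.3
```

Request:
servo_tool --twist '[[0,0,0],[0,0,0],[0,0,0]]' --xyz '[[0,0,-0.2],[0,0,-0.1],[0,0,0]]' --fingers '[0,0,0]'

```text
time: 25.18
tool_pos: [0.5762, 0.2575, 0.0334]
tool_rot: [0.664, 0.243, 0.664, -0.243]
contact_force: [0.5, -3.7, 1.9]
gripper_width: 0.568
```

Run:
```python
from h import *
st()
```

```text
t 25.18 tcp [0.5762 0.2575 0.0334] F [ 0.5 -3.7  1.9] Tq [-0.78 -0.1   0.02] w 0.568 j [ 0.3   0.26  1.73 -0.    1.15  1.  ]
x axis [-9.e-04 -4.e-04 -1.e+00] jaw [ 0.763 -0.646 -0.   ] jawdeg -40.2
```

Request:
servo_tool --twist '[[0,0,-0.17],[0,0,-0.17],[0,0,-0.17],[0,0,-0.17],[0,0,-0.17],[0,0,-0.17],[0,0,0]]' --xyz '[[0,-0.08,-0.05],[0,0,-0.05],[0,0,-0.05],[0,0,-0.05],[0,0,-0.05],[0,0,-0.05],[0,0,0]]' --fingers '[0,0,0,0,0,0,0]'

```text
time: 26.05
tool_pos: [0.5761, 0.2568, 0.0301]
tool_rot: [-0.461, -0.536, -0.461, 0.536]
contact_force: [0.0, -3.9, 0.3]
gripper_width: 0.571
```

Run:
```python
from h import *
st()
```

```text
t 26.05 tcp [0.5761 0.2568 0.0301] F [ 0.  -3.9  0.3] Tq [-0.68 -0.15  0.02] w 0.571 j [0.3  0.26 1.73 0.   1.14 2.02]
x axis [-1.2e-03 -3.0e-04 -1.0e+00] jaw [-0.149 -0.989  0.   ] jawdeg -98.6
```

Request:
servo_tool --twist '[[0,0,-0.12],[0,0,-0.12],[0,0,-0.12],[0,0,0]]' --xyz '[[0,-0.03,-0.04],[0,0,-0.04],[0,0,-0.04],[0,0,0]]' --fingers '[0,0,0,0]'

```text
time: 26.55
tool_pos: [0.5781, 0.2546, 0.0298]
tool_rot: [0.362, 0.609, 0.358, -0.608]
contact_force: [4.3, -10.0, -0.7]
gripper_width: 0.569
```

Run:
```python
from h import *
st()
```

```text
t 26.55 tcp [0.5781 0.2546 0.0298] F [  4.3 -10.   -0.7] Tq [-1.85 -0.87  1.47] w 0.569 j [ 0.3   0.27  1.73 -0.01  1.14  2.38]
x axis [ 0.0038 -0.0051 -1.    ] jaw [-0.482 -0.876  0.003] jawdeg -118.8
```

Request:
servo_tool --twist '[[0,0,-0.06],[0,0,0.05],[0,0,0]]' --xyz '[[0,0,-0.1],[0,0,0],[0,0,0]]' --fingers '[0,0,0]'

```text
time: 26.92
tool_pos: [0.5791, 0.2544, 0.0297]
tool_rot: [0.359, 0.611, 0.354, -0.61]
contact_force: [5.0, -11.2, 2.2]
gripper_width: 0.568
```

Run:
```python
from h import *
st()
```

```text
t 26.93 tcp [0.5791 0.2544 0.0297] F [  5.  -11.2   2.2] Tq [-2.04 -0.87  0.96] w 0.568 j [ 0.3   0.27  1.73 -0.01  1.14  2.39]
x axis [ 0.0053 -0.0048 -1.    ] jaw [-0.492 -0.871  0.002] jawdeg -119.5
```

Request:
servo_tool --twist '[[0,0,0],[0,0,0],[0,0,0],[0,0,0],[0,0,0.17],[0,0,0.17],[0,0,0.17],[0,0,0.17]]' --xyz '[[0,0,0],[0,0,0],[0,0,2],[0,0,5],[2.5,-3.5,3],[3,-4.5,0],[3,-4.5,0],[3,-4,0]]' --fingers '[0.8,0.8,0.8,0.8,1,1,1,1]'

```text
time: 27.92
tool_pos: [0.6929, 0.0906, 0.1306]
tool_rot: [0.54, 0.458, 0.539, -0.456]
contact_force: [0.2, 0.6, 0.0]
gripper_width: 1.001
```

Run:
```python
from h import *
st()
im=vision.grab_frame("top"); barrels(im,roi=(140,140,350,318))
cv2.imwrite("pics/top6.png",cv2.resize(im[100:320,120:400],None,fx=2.5,fy=2.5)[:,:,::-1])
im=vision.grab_frame("side")
c=cv2.resize(im[130:270,160:360],None,fx=4,fy=4,interpolation=cv2.INTER_CUBIC); cv2.imwrite("pics/side6.png",c[:,:,::-1])
```

```text
t 27.93 tcp [0.6929 0.0906 0.1306] F [0.2 0.6 0. ] Tq [0.01 0.01 0.02] w 1.001 j [0.02 0.29 1.51 0.   1.33 1.43]
x axis [ 2.2e-03  9.0e-04 -1.0e+00] jaw [ 0.164 -0.986 -0.   ] jawdeg -80.5
px [164.  283.3] area 341.0 short [0.4391 0.2709] long [0.4399 0.2679] parea [538, 608]
px [170.9 219.5] area 395.0 short [0.5753 0.2613] long [0.5744 0.2584] parea [508, 573]
px [318.3 160.9] area 414.0 short [ 0.7058 -0.0584] long [ 0.7034 -0.0575] parea [476, 530]
px [192.4 164.6] area 842.0 short [0.6966 0.2184] long [0.6944 0.216 ] parea [494, 562]
```

View pics/side6.png

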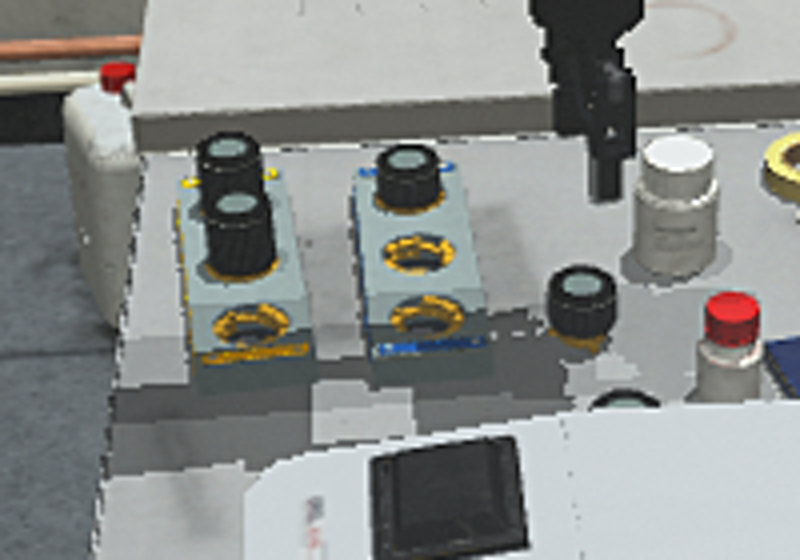

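View pics/top6.png

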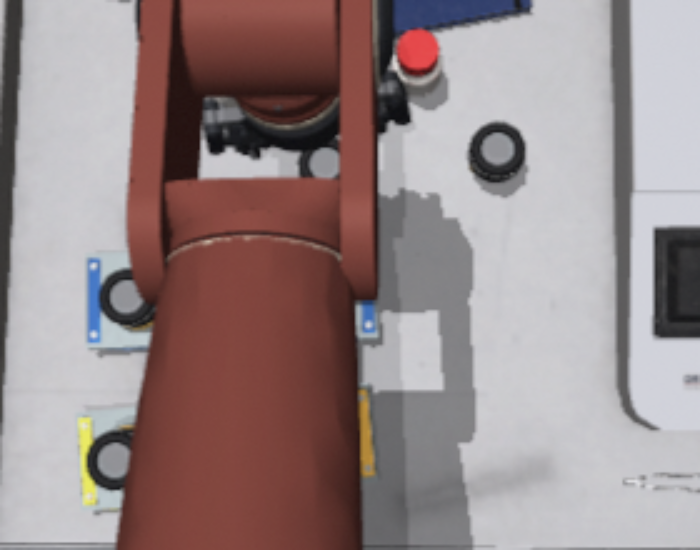

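Request:
servo_tool --twist '[[0,0,0],[0,0,0],[0,0,0],[0,0,0],[0,0,0]]' --xyz '[[0,0,-5],[0,0,-4],[0,0,-1],[0,0,0],[0,0,0]]' --fingers '[1,1,1,1,1]'

```text
time: 28.65
tool_pos: [0.6935, 0.092, 0.0315]
tool_rot: [0.539, 0.46, 0.537, -0.458]
contact_force: [0.3, 0.0, 0.7]
gripper_width: 1.002
```

Request:
servo_tool --twist '[[0,0,0],[0,0,0],[0,0,0],[0,0,0],[0,0,0],[0,0,0]]' --xyz '[[-0.05,-0.1,-1.2],[0,0,0],[0,0,0],[0,0,0],[0,0,0],[0,0,0]]' --fingers '[1,1,0,0,0,0]'

```text
time: 29.4
tool_pos: [0.6917, 0.0906, 0.0171]
tool_rot: [0.538, 0.459, 0.538, -0.458]
contact_force: [0.6, -0.7, 2.9]
gripper_width: 0.57
```

Run:
```python
from h import *
st()
```

```text
t 29.4 tcp [0.6917 0.0906 0.0171] F [ 0.6 -0.7  2.9] Tq [ 0.08 -0.05 -0.01] w 0.57 j [0.02 0.42 1.57 0.   1.16 1.44]
x axis [ 1.2e-03  1.0e-04 -1.0e+00] jaw [ 0.158 -0.987  0.   ] jawdeg -80.9
```

Request:
servo_tool --twist '[[0,0,0],[0,0,0],[0,0,0],[0,0,0],[0,0,0],[0,0,0]]' --xyz '[[0,0,3],[-2.2,1.4,2],[-3,2.3,0],[-3,2.3,0],[-3,2.4,0],[0,0,-0.5]]' --fingers '[0,0,0,0,0,0]'

```text
time: 30.15
tool_pos: [0.5769, 0.1759, 0.0607]
tool_rot: [0.538, 0.458, 0.539, -0.458]
contact_force: [0.2, 0.2, -0.7]
gripper_width: 0.566
```

Request:
servo_tool --twist '[[0,0,0],[0,0,0],[0,0,0],[0,0,0]]' --xyz '[[0,0,-1],[0,0,-0.3],[0,0,0],[0,0,0]]' --fingers '[0,0,0,0]'

```text
time: 30.65
tool_pos: [0.5797, 0.1742, 0.0486]
tool_rot: [0.538, 0.459, 0.538, -0.459]
contact_force: [-0.1, -0.9, -1.5]
gripper_width: 0.567
```

Request:
servo_tool --twist '[[0,0,0],[0,0,0],[0,0,0],[0,0,0],[0,0,0]]' --xyz '[[0,0,-0.6],[0,0,-0.2],[0,0,-0.2],[0,0,-0.1],[0,0,0]]' --fingers '[0,0,0,0,0]'

```text
time: 31.28
tool_pos: [0.5796, 0.1747, 0.0391]
tool_rot: [0.538, 0.459, 0.538, -0.459]
contact_force: [-3.7, -0.6, 6.9]
gripper_width: 0.571
```

Request:
servo_tool --twist '[[0,0,0.17],[0,0,0.17],[0,0,0]]' --xyz '[[0,0,0],[0,0,0.05],[0,0,0]]' --fingers '[0,0,0]'

```text
time: 31.65
tool_pos: [0.5791, 0.1747, 0.0379]
tool_rot: [0.608, 0.362, 0.608, -0.362]
contact_force: [-0.3, 0.3, -0.9]
gripper_width: 0.572
```

Run:
```python
from h import *
st()
```

```text
t 31.65 tcp [0.5791 0.1747 0.0379] F [-0.3  0.3 -0.9] Tq [ 0.04 -0.05 -0.04] w 0.572 j [0.17 0.2  1.8  0.   1.15 1.24]
x axis [ 0.  0. -1.] jaw [ 0.477 -0.879 -0.   ] jawdeg -61.5
```

Dropped free; follow it down.

Request:
servo_tool --twist '[[0,0,0],[0,0,0],[0,0,0],[0,0,0]]' --xyz '[[0,0,-0.2],[0,0,-0.2],[0,0,-0.2],[0,0,0]]' --fingers '[0,0,0,0]'

```text
time: 32.15
tool_pos: [0.5795, 0.1742, 0.0331]
tool_rot: [0.608, 0.361, 0.608, -0.362]
contact_force: [-3.0, -3.3, 6.4]
gripper_width: 0.565
```

Run:
```python
from h import *
st()
```

```text
t 32.15 tcp [0.5795 0.1742 0.0331] F [-3.  -3.3  6.4] Tq [-0.65  0.45  0.03] w 0.565 j [ 0.17  0.21  1.8  -0.    1.14  1.24]
x axis [ 0.    -0.001 -1.   ] jaw [ 0.478 -0.878  0.001] jawdeg -61.5
```

Request:
servo_tool --twist '[[0,0,-0.17],[0,0,-0.17],[0,0,-0.17],[0,0,-0.17],[0,0,-0.17],[0,0,-0.17],[0,0,0]]' --xyz '[[0,0,-0.05],[0,0,-0.05],[0,0,-0.05],[0,0,-0.05],[0,0,-0.05],[0,0,-0.05],[0,0,0]]' --fingers '[0,0,0,0,0,0,0]'

```text
time: 33.02
tool_pos: [0.5799, 0.175, 0.0298]
tool_rot: [0.355, 0.612, 0.355, -0.611]
contact_force: [0.8, 1.5, 4.2]
gripper_width: 0.565
```

Request:
servo_tool --twist '[[0,0,-0.12],[0,0,-0.12],[0,0,0]]' --xyz '[[0,0,-0.04],[0,0,-0.04],[0,0,0]]' --fingers '[0,0,0]'

```text
time: 33.4
tool_pos: [0.58, 0.1751, 0.029]
tool_rot: [0.279, 0.65, 0.28, -0.649]
contact_force: [-0.1, 1.8, 4.5]
gripper_width: 0.567
```

Run:
```python
from h import *
st()
```

```text
t 33.4 tcp [0.58   0.1751 0.029 ] F [-0.1  1.8  4.5] Tq [ 0.25 -0.2   0.02] w 0.567 j [0.17 0.21 1.8  0.   1.13 2.5 ]
x axis [ 0.002   0.0011 -1.    ] jaw [-0.687 -0.726 -0.002] jawdeg -133.4
```

72° so far, no stop yet; continue.

Request:
servo_tool --twist '[[0,0,-0.12],[0,0,-0.12],[0,0,-0.1],[0,0,0]]' --xyz '[[0,0,-0.04],[0,0,-0.04],[0,0,0],[0,0,0]]' --fingers '[0,0,0,0]'

```text
time: 33.9
tool_pos: [0.5802, 0.1731, 0.0281]
tool_rot: [0.168, 0.688, 0.165, -0.687]
contact_force: [1.5, -5.0, 4.2]
gripper_width: 0.568
```

Run:
```python
from h import *
st()
```

```text
t 33.9 tcp [0.5802 0.1731 0.0281] F [ 1.5 -5.   4.2] Tq [-0.98 -0.29  0.84] w 0.568 j [ 0.17  0.21  1.8  -0.    1.13  2.84]
x axis [ 0.0025 -0.0039 -1.    ] jaw [-0.889 -0.458 -0.   ] jawdeg -152.7
```

Request:
servo_tool --twist '[[0,0,-0.08],[0,0,0]]' --xyz '[[0,0,0],[0,0,0]]' --fingers '[0,0]'

```text
time: 34.15
tool_pos: [0.5796, 0.1739, 0.028]
tool_rot: [0.14, 0.693, 0.139, -0.693]
contact_force: [-0.2, -2.5, 5.5]
gripper_width: 0.567
```

Run:
```python
from h import *
st()
```

```text
t 34.15 tcp [0.5796 0.1739 0.028 ] F [-0.2 -2.5  5.5] Tq [-0.32  0.01  1.42] w 0.567 j [ 0.17  0.21  1.8  -0.    1.13  2.92]
x axis [ 0.001  -0.0024 -1.    ] jaw [-0.922 -0.387  0.   ] jawdeg -157.2
```

Request:
servo_tool --twist '[[0,0,0.04],[0,0,0],[0,0,0],[0,0,0],[0,0,0.17],[0,0,0.17],[0,0,0.17],[0,0,0.17]]' --xyz '[[0,0,0],[0,0,0],[0,0,2],[0,0,5],[2,-3.2,3],[2,-4,0],[2,-4,0],[2,-4,0]]' --fingers '[0.8,0.8,0.8,0.8,1,1,1,1]'

```text
time: 35.15
tool_pos: [0.66, 0.0214, 0.1293]
tool_rot: [0.375, 0.6, 0.374, -0.599]
contact_force: [0.7, 0.8, -0.0]
gripper_width: 1.003
```

Run:
```python
from h import *
st()
im=vision.grab_frame("top"); barrels(im,roi=(140,140,350,318))
cv2.imwrite("pics/top7.png",cv2.resize(im[100:320,120:400],None,fx=2.5,fy=2.5)[:,:,::-1])
im=vision.grab_frame("side")
c=cv2.resize(im[130:270,160:360],None,fx=4,fy=4,interpolation=cv2.INTER_CUBIC); cv2.imwrite("pics/side7.png",c[:,:,::-1])
```

```text
t 35.15 tcp [0.66   0.0214 0.1293] F [ 0.7  0.8 -0. ] Tq [ 0.06  0.   -0.01] w 1.003 j [-0.08  0.21  1.61  0.    1.31  1.95]
x axis [ 0.0018  0.     -1.    ] jaw [-0.439 -0.898 -0.001] jawdeg -116.1
px [168.4 283.4] area 541.0 short [0.4391 0.2615] long [0.4398 0.2586] parea [535, 603]
px [207.4 279.1] area 517.0 short [0.4487 0.1784] long [0.4494 0.1764] parea [504, 553]
px [306.5 276. ] area 630.0 short [ 0.457  -0.0319] long [ 0.4577 -0.0312] parea [466, 491]
px [172. 219.] area 455.0 short [0.5765 0.2589] long [0.5756 0.256 ] parea [507, 572]
px [209.7 217. ] area 401.0 short [0.5811 0.177 ] long [0.5802 0.175 ] parea [481, 530]
```

View pics/side7.png

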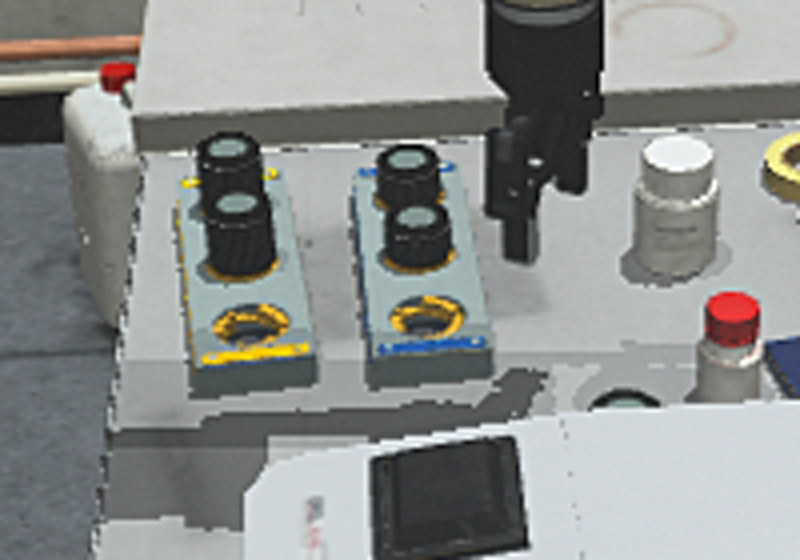

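View pics/top7.png

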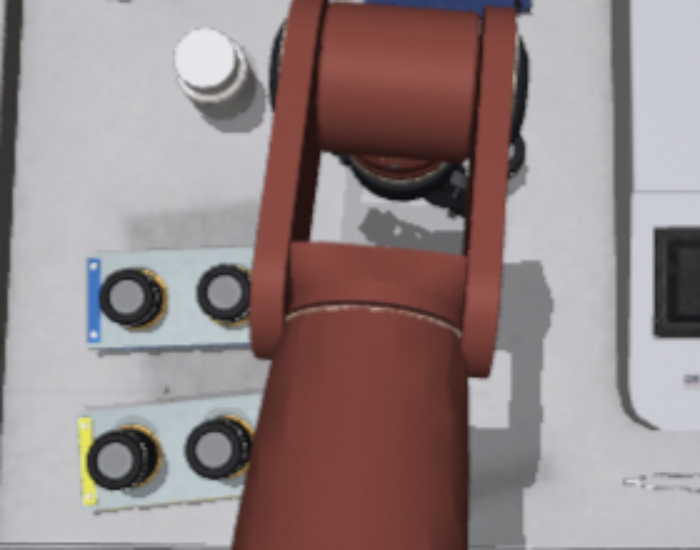

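Request:
servo_tool --twist '[[0,0,0.17],[0,0,0.17],[0,0,0.17],[0,0,0.13],[0,0,0]]' --xyz '[[2.3,-4,0],[2.2,-4,-1],[0,0,-3],[0,0,0],[0,0,0]]' --fingers '[1,1,1,1,1]'

```text
time: 35.88
tool_pos: [0.704, -0.0568, 0.0879]
tool_rot: [0.542, 0.454, 0.542, -0.454]
contact_force: [0.5, -0.9, 0.2]
gripper_width: 1.0
```

Run:
```python
from h import *
st()
im=vision.grab_frame("side")
c=cv2.resize(im[180:270,260:380],None,fx=5,fy=5,interpolation=cv2.INTER_CUBIC); cv2.imwrite("pics/side8.png",c[:,:,::-1])
```

```text
t 35.88 tcp [ 0.704  -0.0568  0.0879] F [ 0.5 -0.9  0.2] Tq [ 0.03 -0.06 -0.02] w 1.0 j [-0.19  0.35  1.52  0.    1.27  1.21]
x axis [-1.e-04  3.e-04 -1.e+00] jaw [ 0.176 -0.984 -0.   ] jawdeg -79.9
```

View pics/side8.png

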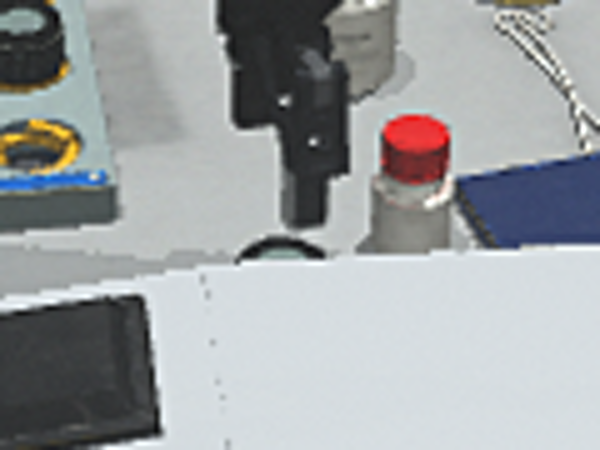

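Request:
servo_tool --twist '[[0,0,0],[0,0,0],[0,0,0],[0,0,0]]' --xyz '[[0.2,-0.15,-3.5],[0,0,-2.5],[0,0,0],[0,0,0]]' --fingers '[1,1,1,1]'

```text
time: 36.42
tool_pos: [0.7067, -0.0588, 0.0283]
tool_rot: [0.543, 0.454, 0.542, -0.453]
contact_force: [0.0, -0.2, 0.1]
gripper_width: 1.0
```

Request:
servo_tool --twist '[[0,0,0],[0,0,0],[0,0,0],[0,0,0],[0,0,0],[0,0,0]]' --xyz '[[0,0,-0.9],[0,0,0],[0,0,0],[0,0,0],[0,0,0],[0,0,0]]' --fingers '[1,1,0,0,0,0]'

```text
time: 37.17
tool_pos: [0.7067, -0.059, 0.0191]
tool_rot: [0.543, 0.454, 0.542, -0.453]
contact_force: [0.7, 0.3, 2.1]
gripper_width: 0.569
```

Run:
```python
from h import *
st()
```

```text
t 37.17 tcp [ 0.7067 -0.059   0.0191] F [0.7 0.3 2.1] Tq [-0.03 -0.03  0.01] w 0.569 j [-0.19  0.44  1.53  0.    1.17  1.2 ]
x axis [ 1.3e-03 -2.0e-04 -1.0e+00] jaw [ 0.178 -0.984  0.   ] jawdeg -79.8
```

Request:
servo_tool --twist '[[0,0,0],[0,0,0],[0,0,0],[0,0,0],[0,0,0],[0,0,0],[0,0,0]]' --xyz '[[0,0,3],[-2.25,2.64,2],[-3,4,0],[-3,4,0],[-3,4,0],[-1,0.5,-1],[0,0,0]]' --fingers '[0,0,0,0,0,0,0]'

```text
time: 38.05
tool_pos: [0.5819, 0.0926, 0.0566]
tool_rot: [0.542, 0.452, 0.544, -0.454]
contact_force: [-0.5, -0.7, -2.1]
gripper_width: 0.565
```

Request:
servo_tool --twist '[[0,0,0],[0,0,0],[0,0,0]]' --xyz '[[0,0,-0.9],[0,0,0],[0,0,0]]' --fingers '[0,0,0]'

```text
time: 38.42
tool_pos: [0.5842, 0.0918, 0.0493]
tool_rot: [0.542, 0.454, 0.542, -0.454]
contact_force: [-0.4, -0.1, -2.6]
gripper_width: 0.568
```

Request:
servo_tool --twist '[[0,0,0],[0,0,0],[0,0,0],[0,0,0],[0,0,0]]' --xyz '[[0,0,-0.5],[0,0,-0.2],[0,0,-0.2],[0,0,-0.1],[0,0,0]]' --fingers '[0,0,0,0,0]'

```text
time: 39.05
tool_pos: [0.5836, 0.0925, 0.0394]
tool_rot: [0.543, 0.453, 0.543, -0.453]
contact_force: [0.7, 0.5, -1.6]
gripper_width: 0.566
```

Request:
servo_tool --twist '[[0,0,0],[0,0,0],[0,0,0]]' --xyz '[[0,0,-0.1],[0,0,-0.1],[0,0,0]]' --fingers '[0,0,0]'

```text
time: 39.42
tool_pos: [0.5835, 0.0925, 0.0373]
tool_rot: [0.543, 0.453, 0.543, -0.453]
contact_force: [0.0, -0.0, -1.4]
gripper_width: 0.564
```

Request:
servo_tool --twist '[[0,0,0],[0,0,0],[0,0,0]]' --xyz '[[0,0,-0.1],[0,0,-0.1],[0,0,0]]' --fingers '[0,0,0]'

```text
time: 39.8
tool_pos: [0.5835, 0.0925, 0.0352]
tool_rot: [0.543, 0.453, 0.543, -0.453]
contact_force: [-0.4, -0.4, -1.1]
gripper_width: 0.567
```

The stub went straight into the drop window. To follow the stated procedure, I'll lift it, turn it clockwise in the air, and set it on a ridge first.

Request:
servo_tool --twist '[[0,0,0],[0,0,0],[0,0,-0.17],[0,0,-0.17],[0,0,-0.17],[0,0,-0.17],[0,0,0]]' --xyz '[[0,0,0.7],[0,0,0.7],[0,0,0],[0,0,0],[0,0,0],[0,0,0],[0,0,0]]' --fingers '[0,0,0,0,0,0,0]'

```text
time: 40.67
tool_pos: [0.584, 0.0925, 0.0501]
tool_rot: [0.361, 0.608, 0.361, -0.608]
contact_force: [0.4, -0.5, -1.7]
gripper_width: 0.566
```

Request:
servo_tool --twist '[[0,0,0],[0,0,0],[0,0,0],[0,0,0],[0,0,0]]' --xyz '[[0,0,-0.4],[0,0,-0.2],[0,0,-0.2],[0,0,-0.1],[0,0,0]]' --fingers '[0,0,0,0,0]'

```text
time: 41.3
tool_pos: [0.5835, 0.0925, 0.0407]
tool_rot: [-0.36, -0.608, -0.361, 0.608]
contact_force: [-2.3, 0.6, 0.7]
gripper_width: 0.562
```

Run:
```python
from h import *
st()
```

```text
t 41.3 tcp [0.5835 0.0925 0.0407] F [-2.3  0.6  0.7] Tq [-0.07  0.3  -0.07] w 0.562 j [ 0.03  0.16  1.83 -0.    1.15  2.1 ]
x axis [-5.e-04 -0.e+00 -1.e+00] jaw [-0.48  -0.877  0.   ] jawdeg -118.7
```

Request:
servo_tool --twist '[[0,0,0],[0,0,0.17],[0,0,0.17],[0,0,0]]' --xyz '[[0,0,-0.15],[0,0,0.05],[0,0,0.05],[0,0,0]]' --fingers '[0,0,0,0]'

```text
time: 41.8
tool_pos: [0.5848, 0.092, 0.0415]
tool_rot: [0.459, 0.539, 0.458, -0.538]
contact_force: [-2.1, -1.2, 6.3]
gripper_width: 0.566
```

Run:
```python
from h import *
st()
```

```text
t 41.8 tcp [0.5848 0.092  0.0415] F [-2.1 -1.2  6.3] Tq [-0.38  0.33 -0.06] w 0.566 j [ 0.03  0.16  1.83 -0.    1.15  1.76]
x axis [ 2.5e-03 -9.0e-04 -1.0e+00] jaw [-0.159 -0.987  0.001] jawdeg -99.2
```

Request:
servo_tool --twist '[[0,0,0.17],[0,0,0.17],[0,0,0]]' --xyz '[[0,0,0.04],[0,0,0.04],[0,0,0]]' --fingers '[0,0,0]'

```text
time: 42.18
tool_pos: [0.5838, 0.0925, 0.0407]
tool_rot: [0.542, 0.454, 0.542, -0.454]
contact_force: [-0.6, 0.0, -2.3]
gripper_width: 0.568
```

Run:
```python
from h import *
st()
```

```text
t 42.17 tcp [0.5838 0.0925 0.0407] F [-0.6  0.  -2.3] Tq [-0.02  0.   -0.05] w 0.568 j [ 0.03  0.16  1.83 -0.    1.15  1.43]
x axis [ 6.e-04 -0.e+00 -1.e+00] jaw [ 0.176 -0.984  0.   ] jawdeg -79.9
```

Dropped free; follow down.

Request:
servo_tool --twist '[[0,0,0],[0,0,0],[0,0,0],[0,0,0],[0,0,0]]' --xyz '[[0,0,-0.2],[0,0,-0.2],[0,0,-0.2],[0,0,-0.1],[0,0,0]]' --fingers '[0,0,0,0,0]'

```text
time: 42.8
tool_pos: [0.5835, 0.0925, 0.0344]
tool_rot: [0.542, 0.453, 0.543, -0.454]
contact_force: [-5.3, 0.2, 5.1]
gripper_width: 0.567
```

Run:
```python
from h import *
st()
```

```text
t 42.8 tcp [0.5835 0.0925 0.0344] F [-5.3  0.2  5.1] Tq [-0.03  0.64 -0.01] w 0.567 j [ 0.03  0.17  1.83 -0.    1.14  1.42]
x axis [-1.e-03 -1.e-04 -1.e+00] jaw [ 0.178 -0.984 -0.   ] jawdeg -79.8
```

Request:
servo_tool --twist '[[0,0,-0.17],[0,0,-0.17],[0,0,-0.17],[0,0,-0.17],[0,0,-0.17],[0,0,-0.17],[0,0,0]]' --xyz '[[-0.05,0,-0.05],[0,0,-0.05],[0,0,-0.05],[0,0,-0.05],[0,0,-0.05],[0,0,-0.05],[0,0,0]]' --fingers '[0,0,0,0,0,0,0]'

```text
time: 43.68
tool_pos: [0.5837, 0.0925, 0.0311]
tool_rot: [0.253, 0.661, 0.253, -0.66]
contact_force: [0.4, -0.1, 0.9]
gripper_width: 0.564
```

Run:
```python
from h import *
st()
```

```text
t 43.67 tcp [0.5837 0.0925 0.0311] F [ 0.4 -0.1  0.9] Tq [-0.02 -0.06 -0.03] w 0.564 j [ 0.03  0.18  1.83 -0.    1.13  2.44]
x axis [ 1.3e-03 -1.0e-04 -1.0e+00] jaw [-0.744 -0.668 -0.001] jawdeg -138.1
```

Request:
servo_tool --twist '[[0,0,-0.12],[0,0,-0.12],[0,0,-0.12],[0,0,0]]' --xyz '[[0,0,-0.04],[0,0,-0.04],[0,0,-0.04],[0,0,0]]' --fingers '[0,0,0,0]'

```text
time: 44.18
tool_pos: [0.5841, 0.09, 0.0306]
tool_rot: [0.135, 0.695, 0.13, -0.694]
contact_force: [-1.5, -8.8, 4.6]
gripper_width: 0.567
```

Run:
```python
from h import *
st()
```

```text
t 44.17 tcp [0.5841 0.09   0.0306] F [-1.5 -8.8  4.6] Tq [-1.61  0.24  1.26] w 0.567 j [ 0.03  0.18  1.83 -0.01  1.13  2.8 ]
x axis [ 0.0016 -0.0066 -1.    ] jaw [-0.93  -0.368  0.001] jawdeg -158.4
```

Request:
servo_tool --twist '[[0,0,-0.06],[0,0,0.04],[0,0,0],[0,0,0],[0,0,0],[0,0,0],[0,0,0.1],[0,0,0.1]]' --xyz '[[0,0,0],[0,0,0],[0,0,0],[0,0,0],[0,0,2],[0,0,5],[0,-5,5],[0,-5,2]]' --fingers '[0,0,0.8,0.8,0.8,0.8,0.8,0.8]'

```text
time: 45.18
tool_pos: [0.5852, -0.002, 0.1693]
tool_rot: [0.195, 0.682, 0.193, -0.677]
contact_force: [1.1, -0.2, -0.5]
gripper_width: 0.801
```

Request:
servo_tool --twist '[[0,0,0.1],[0,0,0.1],[0,0,0.1],[0,0,0],[0,0,0]]' --xyz '[[-2,-6,0],[-2,-5,0],[-3,-5,0],[-3,-4,0],[0,0,0]]' --fingers '[0.8,0.8,0.8,0.8,0.8]'

```text
time: 45.8
tool_pos: [0.4823, -0.2032, 0.1652]
tool_rot: [0.291, 0.645, 0.29, -0.645]
contact_force: [0.1, 0.5, 0.4]
gripper_width: 0.803
```

```bash
cat > chk.py <<'E'
from h import *
import sys
k=sys.argv[1]
st()
im=vision.grab_frame("top"); barrels(im,dz=.0112,roi=(140,140,275,318))
cv2.imwrite(f"pics/top{k}.png",cv2.resize(im[100:320,120:400],None,fx=2.5,fy=2.5,interpolation=cv2.INTER_CUBIC)[:,:,::-1])
im=vision.grab_frame("side")
cv2.imwrite(f"pics/side{k}.png",cv2.resize(im[155:235,195:295],None,fx=7,fy=7,interpolation=cv2.INTER_CUBIC)[:,:,::-1])
E
python3 chk.py 9
```

```text
t 45.8 tcp [ 0.4823 -0.2032  0.1652] F [0.1 0.5 0.4] Tq [-0.02 -0.02 -0.05] w 0.803 j [-0.54 -0.14  1.92 -0.    1.37  1.76]
x axis [ 0.0016 -0.0012 -1.    ] jaw [-0.663 -0.748 -0.   ] jawdeg -131.5
px [168.5 283.4] area 552.0 short [0.4399 0.2582] long [0.4406 0.2553] parea [548, 618]
px [207.1 279. ] area 521.0 short [0.4495 0.1771] long [0.4502 0.1751] parea [516, 567]
px [172. 219.] area 461.0 short [0.5755 0.2559] long [0.5746 0.253 ] parea [520, 586]
px [210.4 217.1] area 440.0 short [0.5801 0.1734] long [0.5791 0.1714] parea [493, 542]
px [248.7 215.9] area 417.0 short [0.5829 0.0914] long [0.5818 0.0903] parea [469, 505]
```

View pics/side9.png

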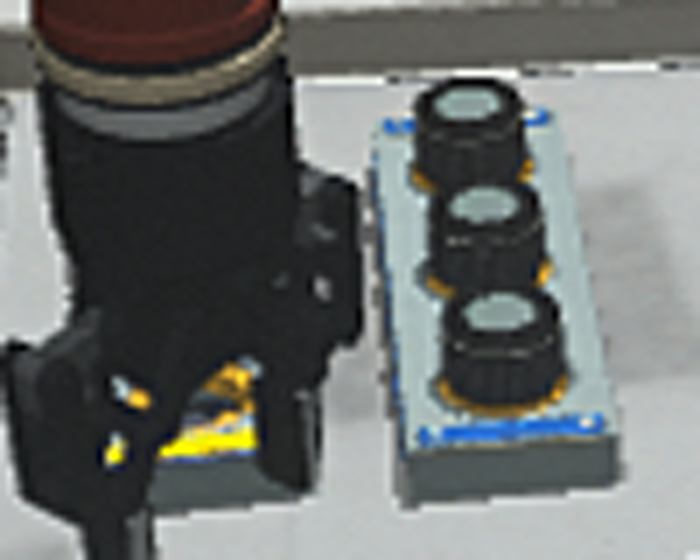

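View pics/top9.png

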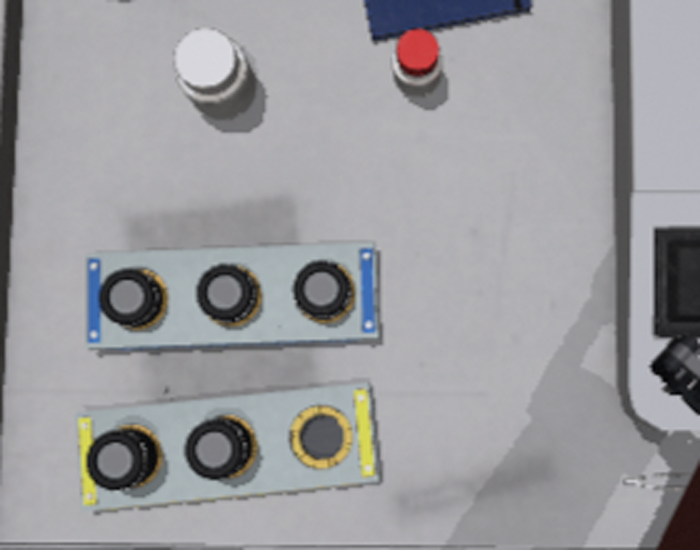

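```bash
python3 -c "
from plant import job,manip
print(job.job_done()); print(manip.state()['time'])"
```

```text
the job is handed in; nothing more can be done
None
the job is handed in; nothing more can be done
```

All five objectives were on the bench and are now screwed home: the two long ones in the yellow rail's left and mid ports, the three short ones in the blue rail's left, mid and right ports. I handed the job in at about 46 s of the 210 s allowed.

- **Threading:** each one was set on its port, turned backward until it dropped, then turned forward against its stop. The stop showed as a torque rise of about 0.8 to 1.5 N m.
- **Exception at blue right:** the stub first slipped straight into the thread's drop window. I lifted it, turned it clockwise in the air, set it on a ridge and did the full sequence.
- **Depth checks:** stub ends after the drop read about 9.0 to 9.7 mm below the top face. At home they read about 13.3 to 14.0 mm, against the nominal 13.8 mm.
- **Least certain:** the blue left piece read shallowest, about 0.5 mm high. It turned firmly against its stop, and 0.5 mm is within the 2 mm play.
- **Last pictures:** all five stand centred on their ports within 1 to 1.5 mm by the top camera. In the last side picture the gripper hid the yellow rail, but an earlier side picture showed both long pieces seated.
- **Jar, bottle and tweezers:** I went near none of them, and the jar and bottle look unmoved. The tweezers' position was judged by eye only; they were at the edge of the last picture, partly under the arm's shadow.
- **Knocked piece:** I saw no short objective knocked aside during the run.

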